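Safety cap off the tub and onto the drilling post

ROBOT

A 7-joint arm with a two-finger parallel gripper is mounted at the origin on the work surface. World frame = base frame: x ahead of the robot, y to its left, z up, the work surface at z = 0. Lengths are in m, angles in rad, forces in N, time in s.
With the tool pointing down it reaches from about 0.425 to 0.825 m from the base axis. Payload 3.6 kg.
Tool frame: the origin (TCP) lies on the centre line of the jaws, within the pads' length; the fingertips stand 8 mm ahead of it and the grasp point (between the pads) lies 11 mm behind it; z points along the fingers, x is the direction in which the jaws open and shut, and the axes are right-handed (so a half turn about z gives the same grasp; the last joint's range is limited). The gripper opens to 85 mm and grips with 20 to 120 N. Pads are 22 mm wide; open, the fingers measure 114 mm over their backs; the gripper's body (76 mm by 85 mm) begins 54 mm behind the grasp point. The pads swing forward as they close: fully open they stand 13 mm farther back than shut.
Start: joints at [1.202, 0.615, -0.013, 1.423, 0.008, 1.103, -0.04], TCP at [0.218, -0.612, 0.239] pointing down, gripper open.
Joint ranges: [-3.12, 3.12], [-0.3, 2.06], [-1.34, 1.32], [0.26, 2.42], [-1.36, 4.5], [0.01, 1.98], [-2.84, 2.84]. Speed limits (rad/s): [2.79, 2.79, 3.14, 3.14, 3.14, 3.14, 3.14].

INTERFACE

Orientations are given as [roll, pitch, yaw] about the fixed x, y, z axes, in that order (R = Rz(yaw) Ry(pitch) Rx(roll)).
In Python, from bench import r gives the robot as it stands.
- The arm moves only by the shell command python3 -m pendant 'ROWS' [FORCE]. ROWS is JSON, a list of rows, each an object of numbers: "rx", "ry", "rz": the turn, a rotation vector about the tool's x, y, z in rad; "dx", "dy", "dz": the shift along the tool's x, y, z in cm; "claw": the opening, from 0 (shut) to 1 (fully open). In form: [{"rx": .., "ry": .., "rz": .., "dx": .., "dy": .., "dz": .., "claw": ..}, ...]. A call has 1 to 20 rows; each row is the pose to reach, as a shift and turn from the pose commanded when the call began, along the tool's axes at that moment; what a row does not reach only later rows make up. A row lasts 1/10 s, in which the tool goes at most 50 mm and 8.59 degrees, less where a joint would pass 70% of its speed; a pose out of reach is approached as far as the arm can. A call with a gripper value outside its range is refused whole. The fingers move at their own pace and stop on an object; FORCE is the grip in N (left out, the last holds). Time passes only in rows, so rows that repeat a pose let the fingers close. It gives the time, the measured TCP pose, the force and the opening at its end, in the units of the state.
- r.sense(): the state, without advancing time (a new reading comes with each control period).
- r.snapshot(name): name is "side" or "top"; returns (picture, depth): 420x560x3 uint8, red, green, blue; 420x560 float32, m along the optical axis (not along the pixel's ray), 0 where there is no reading.
- r.get_calibration(name): a dict with "mtx" (3x3 intrinsics, pixels), "eye" and "orientation" of the camera in the world. Camera axes: x right, y up, looking along -z (the intrinsics and any distortion apply to the point x, -y, -z); pixel columns grow to the right and rows downward; lengths in m; the calibration is good to about 2 mm. A picture is of the moment at which its call begins. get_calibration takes no time and is no camera call.
- r.close_job(): hands the job in, once; it reports no verdict.
The state is a dict: "time": time; "qpos": joint angles; "joint_velocities": joint speeds; "joint_torque": joint torques, N m; "eef_pos": TCP position; "ee_rot": TCP orientation; "force": force on the tool from outside, world axes, zero at the start; "wrist_torque": the same for the moment, N m; "grip_width": finger opening in m.
Only numpy, scipy, OpenCV 4.12 (cv2) and the standard library are available. Lean on these libraries where they do the work, as an engineer would, in place of code of your own. Each camera call takes 0.05 s, during which the arm holds its last target.

TASK

Take the red safety cap off the white tub: squeeze both yellow side tabs in, keep them squeezed and turn the cap anticlockwise until you feel it come up against its stop, without forcing it, then lift it straight off. Lower the cap gently, top side up, over the metal post of the wooden drilling block so that it is fully home and let go; leave the other things on the bench where they are.

Things in the scene. Friction and masses are not known exactly. Their poses are not given: they have to be found in the camera images.
- cap: Loose red safety cap, 45 mm across, 36 mm tall, about 70 g, with a yellow sprung tab at its +y and -y side. Origin: centre of its underside (skirt rim); z up, y along the line through both tabs. Bore inside 34 mm across at its narrowest; underside of its top 32 mm above the origin. Squeezing with more than 40 N a side would crack it.
- cap_top (a point): Centre of the cap's flat top, 36 mm above the cap's origin.
- tabs (a point): Point on the cap's axis 22 mm above its origin, mid-height of the tabs. Each tab is an upright flat plate 18 mm wide (along the cap's x), 11 to 35 mm above the cap's origin, outer face 31 mm from the axis (62 mm over both; 51 mm fully squeezed). Below it a 10 mm wide tongue, down to 1 mm above the origin, sits in a notch of the tub's collar.
- tab_a (a joint): How far the tab at the cap's +y side is pressed in: 0 released, 0.0055 m fully in. It gives from about 5 N, takes 9 N at 3 mm and 13 N at the end.
- tab_b (a joint): The same for the tab at -y. Both must be in by more than 3 mm together to leave the notches. Off centre, one bottoms while the other stays caught: the sideways force on the gripper is then about 2.8 N per mm off centre, after 1 mm of play.
- tub: White tub with a blue band, 80 mm across, screwed to the bench on a 120 mm square plywood holder; it cannot move. Origin: on the bench under the tub's middle; z up through the neck. Shoulder 64 mm up. The closed cap's origin lies 66 mm above this origin, with the same yaw, 1 mm of side play and about 4 degrees of turning play.
- collar (a point): Centre of the tub's collar at its top, 72 mm above the bench (6 mm above the cap's underside). The collar is an upright ring on the shoulder, 57 mm inside and 69 mm outside diameter, 8 mm high, with notches for the tongues at the tub's +y and -y. Fingers that grip the tabs must stay above it.
- neck_top (a point): Centre of the top of the tub's neck, 98 mm above the bench; neck 32 mm across. Hidden lugs hold the cap down. Turned anticlockwise (from above) it comes free between 25 and 75 degrees, differing each time, and meets a hard stop 8 degrees later. Up to 5 degrees back from the stop it lifts off; earlier it lifts only 1 mm.
- lugs (a point): Point on the neck's axis 82 mm above the bench, at the lugs. Turning with both tabs in is easy (under 0.1 N m); the stop is a sharp rise. A hand held off the neck's axis loads the cap sideways, and it then drags on lifting: give way to side force. Forced against the stop, a caught tongue or the lugs, it breaks when cap and tub press on each other with over 38 N (about 0.6 N m).
- drill_block: Wooden drilling block, 100 x 100 x 30 mm, screwed to the bench, with an upright round aluminium post in its middle: 29 mm across, 34 mm tall, the top 6 mm tapered to 23 mm across, its top 64 mm above the bench. Origin: centre of the underside; z up.
- seat (a point): Point on the post's axis, 32 mm above the bench, where the cap's origin lies when the cap is fully home (its top rests on the post, its rim is 2 mm above the wood). Any yaw of the cap will do. Pressing or dropping the cap on the block with more than 30 N, or at over 0.4 m/s, is too rough.
- plain_lid: Bystander: shallow aluminium jar lid, 76 mm across, 12 mm high, open side up. Origin: centre of its underside.
- drilled_lid: Bystander: the same kind of lid with four small dark holes. Origin: centre of its underside.
- screwdriver: Bystander: screwdriver with a red handle, 190 mm, lying crosswise at the far right.
- hammer: Bystander: hammer, 250 mm, lying crosswise at the far left.
- pliers: Bystander: long-nosed pliers with brown grips, 155 mm, lying on the right. Origin at the pivot.
- bit_case: Bystander: flat yellow case of drill bits, 55 x 85 x 14 mm, lying on the right. Origin: centre of its underside.
- wrench: Bystander: steel wrench, 160 mm, lying on the left.
Not all that is in view belongs to the job. What is meant by the cap is not black or turquoise, and is the smaller of those in its own colour.

How it is judged:
On the way, in this order (a step that is already met when the one before it is completed fails the run):
1. both tabs are squeezed in while the cap still sits locked on the neck (value of joint each of tab_a, tab_b above 0.0028 m and z of cap in the frame of tub below 0.072 m and horizontal distance between cap and tub below 0.004 m), for 0.1 s.
2. the cap is turned at least 23 degrees while it still sits on the neck (angle between the x axis of cap and the x axis of tub, either way round above 0.4 rad and z of cap in the frame of tub below 0.072 m and horizontal distance between cap and tub below 0.004 m), for 0.1 s.
3. the cap is lifted clear of the neck (z of cap in the frame of tub above 0.102 m), for 0.1 s.
At the end, for the whole second after the job is handed in: The cap sits top up over the post of the drilling block, its top resting on the post: centre within 5 mm of the post's axis, height within 3 mm of fully home, tilt under 0.08 rad, released and at rest (horizontal distance between cap and seat below 0.005 m and z of cap in the frame of seat between -0.003 and 0.003 m and angle between cap's own z axis and vertical below 0.08 rad and linear speed of cap below 0.01 m/s); the robot touches nothing.
It fails at once if the cap is forced: cap and tub press on each other with more than 38 N (contact force between cap and tub above 38 N).
It fails at once if the cap is crushed: the fingers press on it with more than 80 N (both sides together) (contact force between the fingers and cap above 80 N).
It fails at once if the cap is pressed or dropped on the drilling block with more than 30 N (contact force between cap and drill_block above 30 N).
It fails at once if the cap is dropped or slammed onto the post: faster than 0.4 m/s within 20 mm of its axis (linear speed of cap above 0.4 m/s and horizontal distance between cap and seat below 0.02 m and z of cap in the frame of seat below 0.06 m).
It fails at once if another thing on the bench is shifted by more than 30 mm (distance of any of plain_lid, drilled_lid, screwdriver, hammer, pliers, bit_case, wrench from where it was at the start of the episode above 0.03 m).
It also fails if it takes over 72 s, if anything falls off the work surface, if the arm or the gripper's body presses on something with over 40 N, if the wrist force passes 120 N, or if a joint passes its speed limit or range.

## Working session

There is one attempt and no reset: what is moved stays moved. The work goes in short steps, Python scripts to look and compute and a shell command to move; the robot and the scene stay as the last step left them, time stands still between calls to the robot, and variables do not carry over. Pictures are saved under pics/ and viewed, and the job is handed in when it is done.

```bash
ls; mkdir -p pics
cat > h.py <<'E'
import numpy as np,cv2
from bench import r
from scipy.spatial.transform import Rotation as R
def cal(n):
    c=r.get_calibration(n); return c
E
python3 - <<'E'
from h import *
for n in("side","top"):
    p,d=r.snapshot(n); cv2.imwrite(f"pics/{n}0.png",p[:,:,::-1]); np.save(f"pics/{n}0.npy",d); np.save(f"pics/{n}0rgb.npy",p)
    print(n,r.get_calibration(n))
print(r.sense())
E
```

```text
pics
side {'mtx': array([[378.89722727,   0.        , 275.56880269],
       [  0.        , 378.89722727, 213.66631   ],
       [  0.        ,   0.        ,   1.        ]]), 'eye': array([ 0.33172184, -0.69603943,  0.57359161]), 'orientation': array([ 0.96545904, -0.00252733, -0.23976093])}
top {'mtx': array([[381.8362981 ,   0.        , 280.79755277],
       [  0.        , 381.8362981 , 201.77823808],
       [  0.        ,   0.        ,   1.        ]]), 'eye': array([0.38321245, 0.00729859, 0.93049514]), 'orientation': array([ 0.15936732, -0.03694915, -1.5529247 ])}
{'time': 0.1, 'qpos': array([ 1.20247877,  0.61583916, -0.01258623,  1.42470885,  0.00811434,
        1.10340221, -0.04039629]), 'joint_velocities': array([-0.00050456, -0.00189638, -0.00126101, -0.00354667,  0.00052846,
       -0.00069096,  0.00049008]), 'joint_torque': array([ 6.66781434e-04, -4.70383823e+01,  2.60124234e-01, -1.71572292e+01,
        1.01043205e-02,  5.83574772e-03, -2.27197930e-06]), 'eef_pos': array([ 0.2176535 , -0.61178199,  0.23825312]), 'ee_rot': array([ 3.14153412e+00,  2.30631689e-03, -1.22892814e+00]), 'force': array([-0.17987604,  0.46562856, -0.36795529]), 'wrist_torque': array([-0.07534731,  0.00551818, -0.03366736]), 'grip_width': 0.08537664532313308}
```

View pics/side0.png

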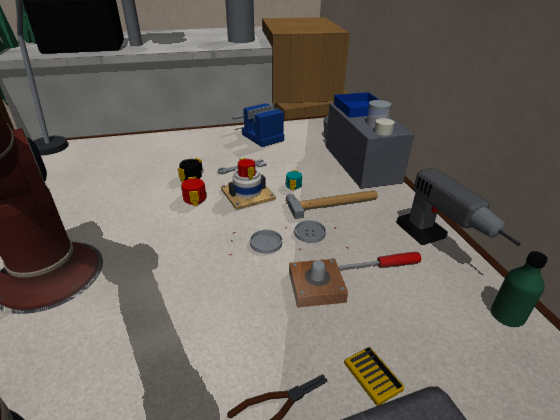

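View pics/top0.png

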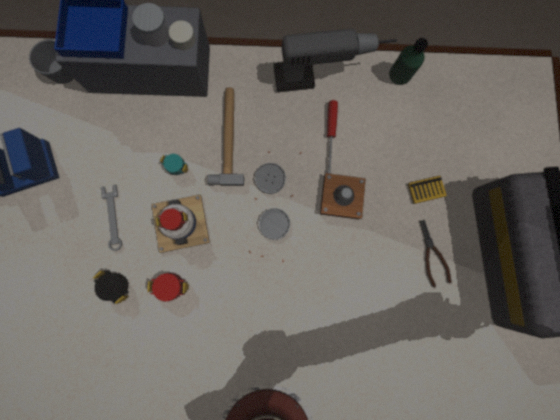

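The tub with the small red cap is at top (172,219) and side (246,170). The drilling block's post is at top (344,195) and side (318,268). The red cap at top (167,287) is a larger decoy, along with the black and turquoise ones.

```bash
cat >> h.py <<'E'
def cloud(n,d):
    c=r.get_calibration(n);K=c['mtx'];v,u=np.mgrid[:d.shape[0],:d.shape[1]]
    P=np.stack([(u-K[0,2])/K[0,0]*d,-(v-K[1,2])/K[1,1]*d,-d],-1)
    M=R.from_euler('xyz',c['orientation']).as_matrix()
    W=P@M.T+c['eye']; W[d<=0]=np.nan; return W
E
python3 - <<'E'
from h import *
for n,b1,b2 in(("top",(140,260,140,220),(165,225,310,375)),("side",(145,215,210,285),(250,310,280,355))):
    p=np.load(f"pics/{n}0rgb.npy");d=np.load(f"pics/{n}0.npy");W=cloud(n,d)
    h=cv2.cvtColor(p,cv2.COLOR_RGB2HSV)
    red=((h[...,0]<6)|(h[...,0]>174))&(h[...,1]>150)&(h[...,2]>70)
    yel=(h[...,0]>18)&(h[...,0]<32)&(h[...,1]>170)&(h[...,2]>60)
    def box(m,b):
        o=np.zeros_like(m);o[b[0]:b[1],b[2]:b[3]]=m[b[0]:b[1],b[2]:b[3]];return o
    bb=b1
    print(n,"bench z",np.nanmedian(W[300:330,300:350,2]))
    m=box(red,bb);z=W[m];zz=np.nanpercentile(z[:,2],[5,50,95]);print("red n",len(z),zz)
    t=z[z[:,2]>zz[1]-0.006 if n=="top" else z[:,2]>zz[2]-.005];print("captop mean",np.nanmean(t,0),"mid",(np.nanmin(t,0)+np.nanmax(t,0))/2,np.nanmin(t,0),np.nanmax(t,0))
    m=box(yel,bb); vs=np.argwhere(m)
    k,l,s,c=cv2.connectedComponentsWithStats(m.astype(np.uint8))
    for i in range(1,k):
        if s[i,4]>3:
            q=W[l==i];print("yel",s[i],c[i],np.nanmedian(q,0),np.nanmax(q[:,2]))
    Z=box(W[...,2]>0.045,b2);q=W[Z];print("post",len(q),"max z",np.nanmax(q[:,2])); 
    t=q[q[:,2]>np.nanpercentile(q[:,2],90)-.006];print(np.nanmean(t,0),np.nanmin(t,0),np.nanmax(t,0))
    B=box((W[...,2]>0.022)&(W[...,2]<.038),b2);vs=np.argwhere(B)
    q=W[B];rect=cv2.minAreaRect(q[:,:2].astype(np.float32)*1000);print("block",rect)
    B=box((W[...,2]>0.058)&(W[...,2]<.075),bb);q=W[B];print("shoulder/collar",cv2.minEnclosingCircle(q[:,:2].astype(np.float32)*1000),len(q))
    for b,nm in((b1,'tub'),(b2,'blk')):
        cv2.imwrite(f"pics/{n}_{nm}.png",cv2.resize(p[b[0]:b[1],b[2]:b[3],::-1],None,fx=7 if nm=='tub' and n=='side' else 5,fy=7 if nm=='tub' and n=='side' else 5,interpolation=cv2.INTER_CUBIC))
E
```

```text
top bench z -0.0004191892800354813
red n 356 [0.09594884 0.10156596 0.10385764]
captop mean [0.47397254 0.21682035 0.10162765] mid [0.4741139  0.2166376  0.10121058] [0.45247684 0.19316255 0.0961886 ] [0.49575096 0.24011266 0.10623257]
post 131 max z 0.06767645144676093
[ 0.54840409 -0.17220385  0.0633077 ] [ 0.53597694 -0.18542238  0.05960494] [ 0.56217169 -0.16009158  0.06767645]
block ((549.238525390625, -173.3081817626953), (100.38388061523438, 100.3928451538086), 83.79224395751953)
shoulder/collar ((475.33197021484375, 217.365478515625), 39.500850677490234) 441
side bench z 0.002363406450513472
red n 209 [0.07416257 0.10254866 0.10599153]
captop mean [0.47296901 0.21428828 0.10459822] mid [0.47312303 0.21674642 0.10439541] [0.45127452 0.19465779 0.10149239] [0.49497154 0.23883504 0.10729843]
yel [248 167   6  12  61] [250.52459016 172.03278689] [0.48138161 0.18999916 0.08974725] 0.10373667772890638
post 200 max z 0.06799719758550116
[ 0.54656717 -0.17535606  0.06514849] [ 0.53406301 -0.18654208  0.0606788 ] [ 0.56101405 -0.16009183  0.0679972 ]
block ((547.3814086914062, -172.59283447265625), (102.12240600585938, 100.18714141845703), 84.10991668701172)
shoulder/collar ((473.7214050292969, 214.1517791748047), 38.796478271484375) 253
```

View pics/top_tub.png

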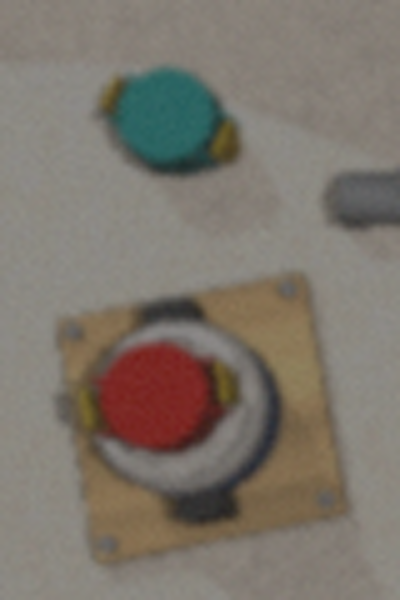

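View pics/side_tub.png

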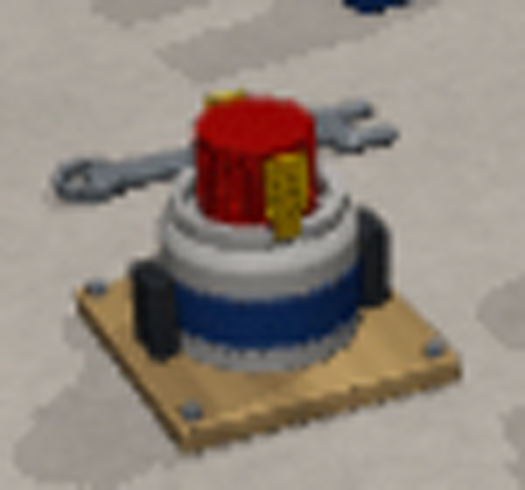

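The top crop shows the cap centred at about px (171,219), with tabs at about (157.6,222) and (185.2,216.6). The holder is turned a few degrees the same way. Next I'll get the yaw from the tabs and from the holder.

```bash
cat >> h.py <<'E'
def ray(n,u,v,z):
    c=r.get_calibration(n);K=c['mtx'];M=R.from_euler('xyz',c['orientation']).as_matrix()
    d=M@np.array([(u-K[0,2])/K[0,0],-(v-K[1,2])/K[1,1],-1]);e=c['eye'];return e+d*(z-e[2])/d[2]
E
python3 - <<'E'
from h import *
p=np.load("pics/top0rgb.npy").astype(int)
h=cv2.cvtColor(p.astype(np.uint8),cv2.COLOR_RGB2HSV)
sub=(slice(205,235),slice(148,200))
H=h[sub]; 
yel=(H[...,0]>20)&(H[...,0]<34)&(H[...,1]>130)
k,l,s,c=cv2.connectedComponentsWithStats(yel.astype(np.uint8))
pts=[]
for i in range(1,k):
    if s[i,4]>4:
        u,v=c[i]+[148,205]; print(s[i],u,v,ray("top",u,v,.101)); 
a=ray("top",157.6+.0,222,.101);b=ray("top",185.2,216.6,.101)
print(a,b,(a+b)/2,np.linalg.norm(a-b),np.degrees(np.arctan2(*(a-b)[[1,0]])))
# holder corners via screws (top crop)
S=[(71,331),(289,288),(325,499),(109,544)]
Q=np.array([ray("top",140+(x-2)/5,140+(y-2)/5,.014) for x,y in S]);print(Q,Q.mean(0))
for i in range(4):
    e=Q[(i+1)%4]-Q[i];print(np.linalg.norm(e),np.degrees(np.arctan2(e[1],e[0])))
S=[(95,288),(433,352),(191,411)]
for x,y in S: print(ray("side",210+(x-3)/7,145+(y-3)/7,.014))
# circle fits of cap top
m=((h[...,0]<6)|(h[...,0]>174))&(h[...,1]>150);m[:205]=0;m[235:]=0;m[:,:150]=0;m[:,195:]=0
print(np.argwhere(m).min(0),np.argwhere(m).max(0))
E
```

```text
[36 10  3  5 13] 184.84615384615384 217.23076923076923 [0.47828665 0.18645884 0.101     ]
[ 8 13  3  8 16] 157.125 221.375 [0.46797584 0.24523148 0.101     ]
[0.46664526 0.24412544 0.101     ] [0.47967822 0.18577748 0.101     ] [0.47316174 0.21495146 0.101     ] 0.05978580744224978 102.59125735011878
[[0.51417651 0.28064896 0.014     ]
 [0.5376088  0.17796441 0.014     ]
 [0.4363169  0.15565938 0.014     ]
 [0.41312941 0.25582    0.014     ]] [0.47530791 0.21752319 0.014     ]
0.1053242103214739 -77.14539465776667
0.10371868186382265 -167.5813555647607
0.10280957423904392 103.03452922175572
0.10405284363420757 13.805033569210584
[0.41101473 0.26328266 0.014     ]
[0.5358198  0.18163182 0.014     ]
[0.43516426 0.16147857 0.014     ]
[209 160] [229 183]
```

```bash
cat >> h.py <<'E'
def delta(target,yawdeg=None):
    s=r.sense();M=R.from_euler('xyz',s['ee_rot']).as_matrix()
    d=M.T@(np.array(target)-s['eef_pos'])*100
    out=dict(zip(['dx','dy','dz'],d.round(2)))
    if yawdeg is not None:
        T=R.from_euler('xyz',[np.pi,0,np.radians(yawdeg)]).as_matrix()
        out['rot']=R.from_matrix(M.T@T).as_rotvec().round(4)
    return out
E
python3 - <<'E'
from h import *
print(delta([.56,-.12,.239],-77.1));print(delta([.474,.2165,.2],-77.1))
E
```

```text
{'dx': np.float64(-34.86), 'dy': np.float64(-48.74), 'dz': np.float64(0.0), 'rot': array([0.0002, 0.0023, 0.1167])}
{'dx': np.float64(-69.43), 'dy': np.float64(-51.92), 'dz': np.float64(3.98), 'rot': array([0.0002, 0.0023, 0.1167])}
```

```bash
python3 -m pendant '[{"dx":-10,"dy":-18,"rz":0.03},{"dx":-10,"dy":-18,"rz":0.03},{"dx":-10,"dy":-18,"rz":0.03},{"dx":-10,"dy":-18,"rz":0.03},{"dx":-18,"dy":-32,"rz":0.06},{"dx":-18,"dy":-32,"rz":0.06},{"dx":-18,"dy":-32,"rz":0.06},{"dx":-18,"dy":-32,"rz":0.06},{"dx":-34.9,"dy":-48.7,"rz":0.117},{"dx":-34.9,"dy":-48.7,"rz":0.117},{"dx":-34.9,"dy":-48.7,"rz":0.117},{"dx":-34.9,"dy":-48.7,"rz":0.117},{"dx":-34.9,"dy":-48.7,"rz":0.117},{"dx":-34.9,"dy":-48.7,"rz":0.117},{"dx":-34.9,"dy":-48.7,"rz":0.117},{"dx":-34.9,"dy":-48.7,"rz":0.117}]' 28
python3 - <<'E'
from h import *
print(delta([.474,.2165,.2],-77.1),r.sense()['qpos'])
E
```

```text
{'dx': np.float64(-69.43), 'dy': np.float64(-51.92), 'dz': np.float64(3.98), 'rot': array([0.0002, 0.0023, 0.1167])} [ 1.20247877  0.61583916 -0.01258623  1.42470885  0.00811434  1.10340221
 -0.04039629]validation failed for argument at $[0]...
```

```bash
python3 -m pendant '[{"rx":0,"ry":0,"rz":0.02,"dx":-3,"dy":-4,"dz":0,"claw":1}]' 28; python3 -m pendant --help | head -30
```

```text
time: 0.2
eef_pos: [0.2384, -0.5757, 0.2379]
ee_rot: [3.135, -0.002, -1.262]
force: [-0.3, -0.5, -1.0]
grip_width: 0.0853invalid input: not JSON, or not a number
```

```bash
python3 -m pendant '[{"rx":0,"ry":0,"rz":0.02,"dx":-4,"dy":-8,"dz":0,"claw":1},{"rx":0,"ry":0,"rz":0.02,"dx":-7,"dy":-14,"dz":0,"claw":1},{"rx":0,"ry":0,"rz":0.04,"dx":-10,"dy":-19,"dz":0,"claw":1},{"rx":0,"ry":0,"rz":0.06,"dx":-13,"dy":-24,"dz":0,"claw":1},{"rx":0,"ry":0,"rz":0.08,"dx":-16,"dy":-29,"dz":0,"claw":1},{"rx":0,"ry":0,"rz":0.1,"dx":-19,"dy":-33,"dz":0,"claw":1},{"rx":0,"ry":0,"rz":0.1,"dx":-22,"dy":-36,"dz":0,"claw":1},{"rx":0,"ry":0,"rz":0.1,"dx":-25,"dy":-39,"dz":0,"claw":1},{"rx":0,"ry":0,"rz":0.1,"dx":-28,"dy":-42,"dz":0,"claw":1},{"rx":0,"ry":0,"rz":0.1,"dx":-31,"dy":-45,"dz":0,"claw":1},{"rx":0,"ry":0,"rz":0.1,"dx":-31,"dy":-45,"dz":0,"claw":1},{"rx":0,"ry":0,"rz":0.1,"dx":-31,"dy":-45,"dz":0,"claw":1},{"rx":0,"ry":0,"rz":0.1,"dx":-31,"dy":-45,"dz":0,"claw":1}]'
python3 - <<'E'
from h import *
print(delta([.474,.2165,.2],-77.1),r.sense()['qpos'])
E
```

```text
time: 1.5
eef_pos: [0.5746, -0.1322, 0.2387]
ee_rot: [3.14, 0.001, -1.345]
force: [-0.6, -0.8, 0.7]
grip_width: 0.0854
{'dx': np.float64(-36.24), 'dy': np.float64(1.98), 'dz': np.float64(3.9), 'rot': array([0.0011, 0.0009, 0.001 ])} [ 0.20899538  0.52037612 -0.031224    1.60601241  0.01786379  1.01686963
 -1.17219748]
```

```bash
python3 -m pendant '[{"rx":0,"ry":0,"rz":0,"dx":-5,"dy":0.3,"dz":1,"claw":1},{"rx":0,"ry":0,"rz":0,"dx":-10,"dy":0.6,"dz":1,"claw":1},{"rx":0,"ry":0,"rz":0,"dx":-15,"dy":0.9,"dz":2,"claw":1},{"rx":0,"ry":0,"rz":0,"dx":-20,"dy":1.2,"dz":2,"claw":1},{"rx":0,"ry":0,"rz":0,"dx":-25,"dy":1.5,"dz":3,"claw":1},{"rx":0,"ry":0,"rz":0,"dx":-30,"dy":1.7,"dz":3.9,"claw":1},{"rx":0,"ry":0,"rz":0,"dx":-33,"dy":1.9,"dz":3.9,"claw":1},{"rx":0,"ry":0,"rz":0,"dx":-35.5,"dy":1.98,"dz":3.9,"claw":1},{"rx":0,"ry":0,"rz":0,"dx":-36.24,"dy":1.98,"dz":3.9,"claw":1},{"rx":0,"ry":0,"rz":0,"dx":-36.24,"dy":1.98,"dz":3.9,"claw":1},{"rx":0,"ry":0,"rz":0,"dx":-36.24,"dy":1.98,"dz":3.9,"claw":1},{"rx":0,"ry":0,"rz":0,"dx":-36.24,"dy":1.98,"dz":3.9,"claw":1}]'
python3 - <<'E'
from h import *
print(delta([.474,.2165,.13],-77.1),r.sense()['qpos'])
p,d=r.snapshot("side"); cv2.imwrite(f"pics/side1.png",cv2.resize(p[60:250,130:380,::-1],None,fx=3,fy=3,interpolation=cv2.INTER_CUBIC))
E
```

```text
time: 2.7
eef_pos: [0.4762, 0.2122, 0.2003]
ee_rot: [-3.142, -0.001, -1.353]
force: [-0.5, -0.5, 0.6]
grip_width: 0.0853
{'dx': np.float64(-0.48), 'dy': np.float64(0.12), 'dz': np.float64(7.03), 'rot': array([ 0.    , -0.0015, -0.0077])} [-0.41800651  0.4625957  -0.06371855  1.84374679  0.04019865  0.83683482
 -1.85536193]
```

View pics/side1.png

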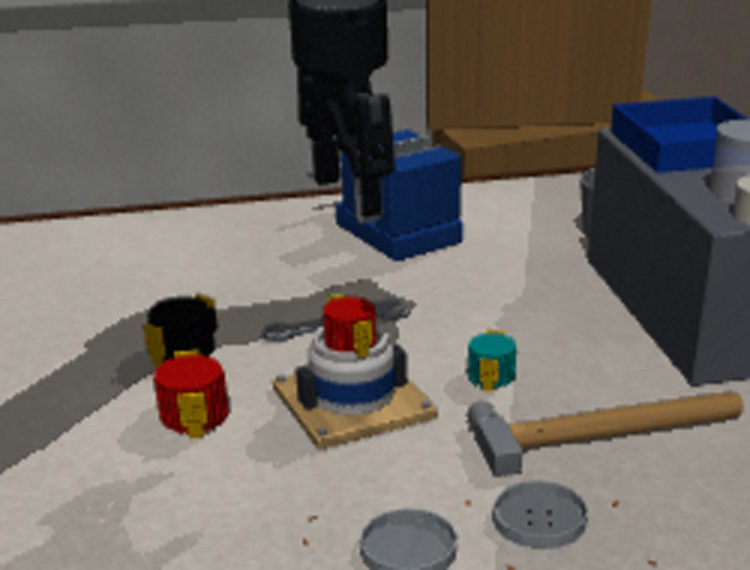

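The gripper stands above the tub with the jaws in line with the tabs. I'll let it settle, then work out the descent.

```bash
python3 -m pendant '[{"rx":0,"ry":0,"rz":0,"dx":0,"dy":0,"dz":0,"claw":1},{"rx":0,"ry":0,"rz":0,"dx":0,"dy":0,"dz":0,"claw":1},{"rx":0,"ry":0,"rz":0,"dx":0,"dy":0,"dz":0,"claw":1}]'
python3 - <<'E'
from h import *
print(delta([.474,.2165,.12],-77.1),r.sense()['joint_velocities'].round(3),r.sense()['force'])
E
```

```text
time: 3.05
eef_pos: [0.4754, 0.2146, 0.2004]
ee_rot: [-3.142, -0.0, -1.349]
force: [0.2, 0.1, -1.0]
grip_width: 0.0853
{'dx': np.float64(-0.22), 'dy': np.float64(0.1), 'dz': np.float64(8.04), 'rot': array([-0.0001, -0.    , -0.0038])} [-0.005  0.001 -0.002 -0.002 -0.     0.001  0.   ] [ 0.1826546   0.07762003 -0.967473  ]
```

```bash
python3 -m pendant '[{"rx":0,"ry":0,"rz":0,"dx":0,"dy":0.05,"dz":2.5,"claw":1},{"rx":0,"ry":0,"rz":0,"dx":0,"dy":0.05,"dz":5,"claw":1},{"rx":0,"ry":0,"rz":0,"dx":0,"dy":0.05,"dz":7,"claw":1},{"rx":0,"ry":0,"rz":0,"dx":0,"dy":0.05,"dz":8,"claw":1},{"rx":0,"ry":0,"rz":0,"dx":0,"dy":0.05,"dz":8,"claw":1},{"rx":0,"ry":0,"rz":0,"dx":0,"dy":0.05,"dz":8,"claw":1},{"rx":0,"ry":0,"rz":0,"dx":0,"dy":0.05,"dz":8,"claw":1},{"rx":0,"ry":0,"rz":0,"dx":0,"dy":0.05,"dz":8,"claw":1},{"rx":0,"ry":0,"rz":0,"dx":0,"dy":0.05,"dz":8,"claw":1}]'
python3 - <<'E'
from h import *
print(delta([.474,.2165,.084],-77.1),r.sense()['joint_velocities'].round(3),r.sense()['force'])
p,d=r.snapshot("side"); cv2.imwrite(f"pics/side2.png",cv2.resize(p[100:220,190:310,::-1],None,fx=5,fy=5,interpolation=cv2.INTER_CUBIC))
p,d=r.snapshot("top"); cv2.imwrite(f"pics/top2.png",cv2.resize(p[150:290,110:250,::-1],None,fx=4,fy=4,interpolation=cv2.INTER_CUBIC))
E
```

```text
time: 3.95
eef_pos: [0.4752, 0.2149, 0.121]
ee_rot: [-3.14, 0.0, -1.349]
force: [0.2, -0.4, -0.4]
grip_width: 0.0855
{'dx': np.float64(-0.18), 'dy': np.float64(0.08), 'dz': np.float64(3.7), 'rot': array([-0.0014,  0.0004, -0.0033])} [ 0.     0.003  0.001  0.003  0.001 -0.     0.001] [ 0.20402626 -0.44233481 -0.44419216]
```

View pics/side2.png

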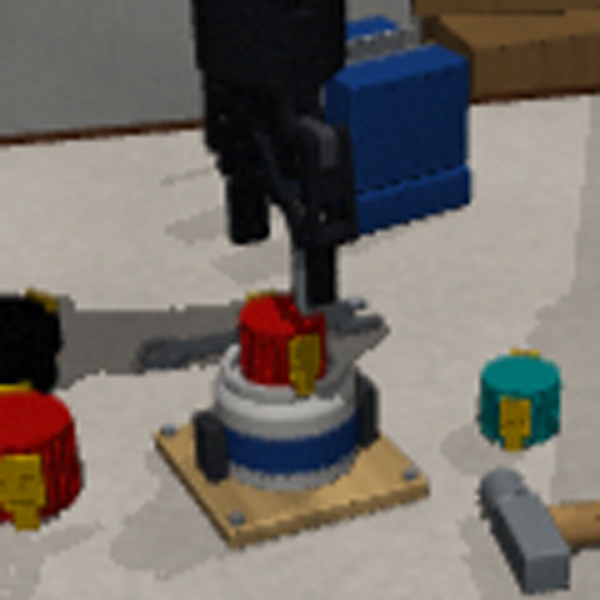

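View pics/top2.png

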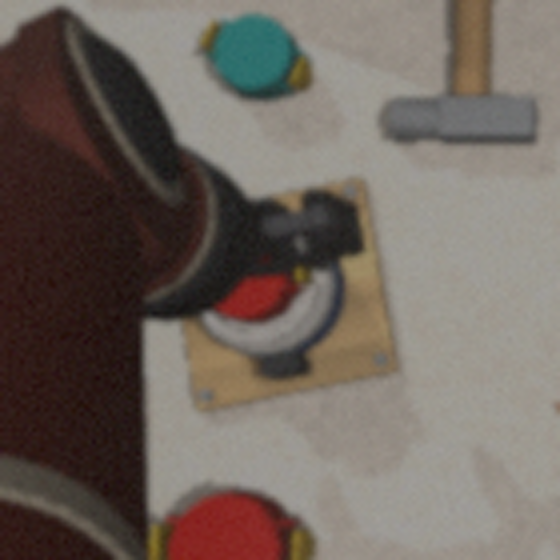

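Side view: the near fingertip's bottom end is at about px (254,161). It's above the cap, and the fingers straddle it with room to spare. I'll work out the real tip height while the jaws are open.

Run:
```python
from h import *
for z in (.11,.115,.12,.125,.13,.135): print(z,ray("side",190+(318-2)/5,100+(308-2)/5,z), ray("side",190+(250-2)/5,100+(242-2)/5,z))
p,d=r.snapshot("side");W=cloud("side",d)
q=W[120:165,225:265];Y=q[...,1];m=(Y<.2)&(Y>.14)&(q[...,2]>.1)
v,u=np.nonzero(m)
for row in range(m.shape[0]):
    if m[row].sum(): print(row+120,m[row].sum(),np.nanmedian(q[row][m[row]],0).round(4))
```

```text
0.11 [0.49234311 0.20918561 0.11      ] [0.47025294 0.29995519 0.11      ]
0.115 [0.49061076 0.19942244 0.115     ] [0.46875883 0.28921304 0.115     ]
0.12 [0.4888784  0.18965927 0.12      ] [0.46726473 0.27847088 0.12      ]
0.125 [0.48714604 0.17989609 0.125     ] [0.46577062 0.26772873 0.125     ]
0.13 [0.48541368 0.17013292 0.13      ] [0.46427651 0.25698657 0.13      ]
0.135 [0.48368133 0.16036975 0.135     ] [0.4627824  0.24624442 0.135     ]
120 12 [0.476  0.1792 0.2371]
121 11 [0.4776 0.1791 0.2343]
122 12 [0.4759 0.1796 0.2315]
123 12 [0.4758 0.1812 0.2289]
124 17 [0.4737 0.1747 0.2291]
125 19 [0.4791 0.1752 0.2265]
126 21 [0.4763 0.1549 0.2303]
127 20 [0.4761 0.1661 0.2246]
128 20 [0.4764 0.1518 0.2259]
129 20 [0.4767 0.151  0.2241]
130 20 [0.4762 0.1535 0.2212]
131 19 [0.4768 0.1487 0.2196]
132 19 [0.478  0.15   0.2172]
133 19 [0.4782 0.149  0.2146]
134 19 [0.4804 0.1556 0.2098]
135 19 [0.4805 0.1508 0.2092]
136 15 [0.4826 0.1483 0.208 ]
137 18 [0.4789 0.1492 0.2049]
138 18 [0.4789 0.1483 0.2022]
139 17 [0.48   0.1474 0.2001]
140 16 [0.4785 0.1712 0.1892]
141 15 [0.4796 0.1678 0.188 ]
142 14 [0.4861 0.1598 0.1877]
143 14 [0.4862 0.1606 0.1846]
144 14 [0.4843 0.1511 0.1855]
145 15 [0.4847 0.1471 0.1841]
146 14 [0.4851 0.1456 0.1827]
147 13 [0.4864 0.146  0.1795]
148 12 [0.4849 0.1442 0.1778]
149 9 [0.4784 0.1456 0.1748]
150 9 [0.4815 0.1625 0.1653]
151 9 [0.4811 0.1624 0.162 ]
152 9 [0.4815 0.162  0.1598]
153 9 [0.4814 0.1626 0.1572]
154 9 [0.4808 0.1619 0.1551]
155 9 [0.481  0.1643 0.1509]
156 8 [0.4824 0.1611 0.1486]
157 9 [0.4835 0.1639 0.1447]
158 9 [0.4838 0.1625 0.143 ]
159 9 [0.4833 0.1623 0.1404]
160 9 [0.4838 0.1633 0.1367]
161 8 [0.4826 0.1675 0.1322]
162 4 [0.4803 0.1665 0.1301]
```

Open, the tips stand about 5–9 mm behind the TCP. At a 51 mm opening they should be about 4 mm ahead of it. TCP z = 0.080 puts the tips near 0.076, above the 0.072 collar, with the pads well over the tabs.

```bash
python3 -m pendant '[{"rx":0,"ry":0,"rz":0,"dx":-0.15,"dy":0.06,"dz":1,"claw":1},{"rx":0,"ry":0,"rz":0,"dx":-0.15,"dy":0.06,"dz":2,"claw":1},{"rx":0,"ry":0,"rz":0,"dx":-0.15,"dy":0.06,"dz":3,"claw":1},{"rx":0,"ry":0,"rz":0,"dx":-0.15,"dy":0.06,"dz":4,"claw":1},{"rx":0,"ry":0,"rz":0,"dx":-0.15,"dy":0.06,"dz":4.1,"claw":1},{"rx":0,"ry":0,"rz":0,"dx":-0.15,"dy":0.06,"dz":4.1,"claw":1},{"rx":0,"ry":0,"rz":0,"dx":-0.15,"dy":0.06,"dz":4.1,"claw":1},{"rx":0,"ry":0,"rz":0,"dx":-0.15,"dy":0.06,"dz":4.1,"claw":1}]' 25
python3 - <<'E'
from h import *
print(delta([.474,.2165,.080],-77.1),r.sense()['joint_velocities'].round(3),r.sense()['force'],r.sense()['wrist_torque'])
E
```

```text
time: 4.9
eef_pos: [0.4742, 0.2163, 0.0798]
ee_rot: [-3.141, 0.0, -1.349]
force: [0.5, 0.0, 0.3]
grip_width: 0.0853
{'dx': np.float64(-0.03), 'dy': np.float64(0.02), 'dz': np.float64(-0.02), 'rot': array([-0.001 ,  0.0003, -0.0033])} [-0.    -0.004  0.     0.001  0.001 -0.001  0.   ] [0.48298679 0.01216219 0.26659526] [-0.004409   -0.03778443  0.02741293]
```

```bash
python3 -m pendant '[{"rx":0,"ry":0,"rz":0,"dx":0,"dy":0,"dz":0,"claw":0.75},{"rx":0,"ry":0,"rz":0,"dx":0,"dy":0,"dz":0,"claw":0.75},{"rx":0,"ry":0,"rz":0,"dx":0,"dy":0,"dz":0,"claw":0.75},{"rx":0,"ry":0,"rz":0,"dx":0,"dy":0,"dz":0,"claw":0.7},{"rx":0,"ry":0,"rz":0,"dx":0,"dy":0,"dz":0,"claw":0.7}]' 25
python3 -m pendant '[{"rx":0,"ry":0,"rz":0,"dx":0,"dy":0,"dz":0,"claw":0.65},{"rx":0,"ry":0,"rz":0,"dx":0,"dy":0,"dz":0,"claw":0.65},{"rx":0,"ry":0,"rz":0,"dx":0,"dy":0,"dz":0,"claw":0.65}]' 25
python3 - <<'E'
from h import *
s=r.sense();M=R.from_euler('xyz',s['ee_rot']).as_matrix();print("tool force",(M.T@s['force']).round(2),(M.T@s['wrist_torque']).round(3))
p,d=r.snapshot("side"); cv2.imwrite(f"pics/side3.png",cv2.resize(p[120:220,200:300,::-1],None,fx=6,fy=6,interpolation=cv2.INTER_CUBIC))
E
```

```text
time: 5.4
eef_pos: [0.474, 0.2168, 0.0799]
ee_rot: [-3.141, 0.001, -1.349]
force: [-2.0, 0.9, 4.5]
grip_width: 0.0599
time: 5.7
eef_pos: [0.4741, 0.2168, 0.0803]
ee_rot: [-3.14, 0.001, -1.349]
force: [-2.5, 1.5, 7.7]
grip_width: 0.056
tool force [-2.03  2.12 -7.75] [-0.32  -0.308  0.028]
```

View pics/side3.png

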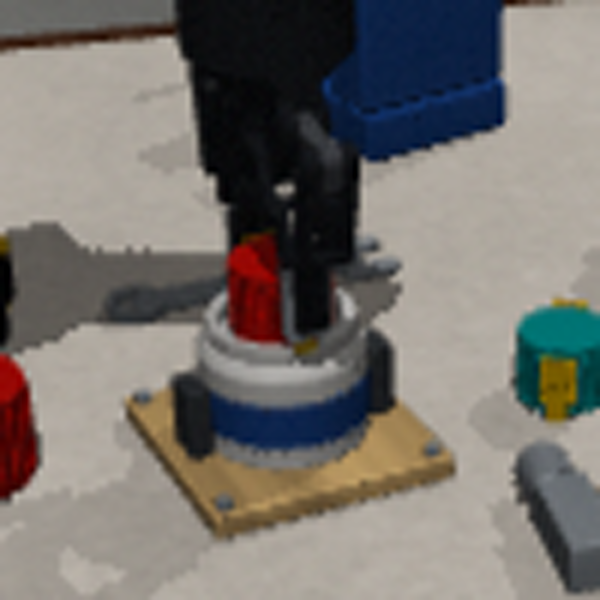

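The near finger is on the tab plate, with the yellow tongue and collar rim visible just below it at crop (305,345). The upward force is the pads dragging down as they swing forward. I'll ease up a little while closing.

```bash
python3 -m pendant '[{"rx":0,"ry":0,"rz":0,"dx":-0.04,"dy":0.05,"dz":-0.05,"claw":0.62},{"rx":0,"ry":0,"rz":0,"dx":-0.04,"dy":0.05,"dz":-0.1,"claw":0.6},{"rx":0,"ry":0,"rz":0,"dx":-0.04,"dy":0.05,"dz":-0.1,"claw":0.58},{"rx":0,"ry":0,"rz":0,"dx":-0.04,"dy":0.05,"dz":-0.1,"claw":0.56},{"rx":0,"ry":0,"rz":0,"dx":-0.04,"dy":0.05,"dz":-0.1,"claw":0.5},{"rx":0,"ry":0,"rz":0,"dx":-0.04,"dy":0.05,"dz":-0.1,"claw":0.5}]' 25
python3 - <<'E'
from h import *
s=r.sense();M=R.from_euler('xyz',s['ee_rot']).as_matrix();print("tool force",(M.T@s['force']).round(2),(M.T@s['wrist_torque']).round(3))
E
```

```text
time: 6.35
eef_pos: [0.474, 0.2174, 0.0815]
ee_rot: [-3.139, 0.001, -1.349]
force: [-1.4, 2.0, 8.6]
grip_width: 0.0502
tool force [-2.31  0.88 -8.59] [-0.256 -0.372  0.007]
```

```bash
python3 -m pendant '[{"rx":0,"ry":0,"rz":0,"dx":-0.05,"dy":0.03,"dz":-0.04,"claw":0.5},{"rx":0,"ry":0,"rz":0,"dx":-0.05,"dy":0.03,"dz":-0.04,"claw":0.5},{"rx":0,"ry":0,"rz":0,"dx":-0.05,"dy":0.03,"dz":-0.04,"claw":0.5}]' 25
cat >> h.py <<'E'
def f():
    s=r.sense();M=R.from_euler('xyz',s['ee_rot']).as_matrix();print("t",s['time'],"pos",s['eef_pos'].round(4),"yaw",np.degrees(s['ee_rot'][2]).round(2),"toolF",(M.T@s['force']).round(2),"T",(M.T@s['wrist_torque']).round(3),"w",s['grip_width'],"worldF",s['force'].round(1),"q7",s['qpos'][6].round(3))
E
python3 -c "from h import *;f()"
```

```text
time: 6.65
eef_pos: [0.474, 0.2174, 0.0816]
ee_rot: [-3.139, 0.001, -1.349]
force: [-0.0, 1.3, 6.2]
grip_width: 0.0496
t 6.65 pos [0.474  0.2174 0.0816] yaw -77.29 toolF [-1.32 -0.27 -6.2 ] T [ 0.003 -0.188  0.004] w 0.0495738227563886 worldF [-0.   1.3  6.2] q7 -1.88
```

```bash
python3 -m pendant '[{"rx":0,"ry":0,"rz":-0.04,"dx":-0.03,"dy":0,"dz":-0.02,"claw":0.5},{"rx":0,"ry":0,"rz":-0.08,"dx":-0.03,"dy":0,"dz":-0.02,"claw":0.5},{"rx":0,"ry":0,"rz":-0.12,"dx":-0.03,"dy":0,"dz":-0.02,"claw":0.5}]' 25
python3 -c "from h import *;f()"
```

```text
time: 6.95
eef_pos: [0.474, 0.2173, 0.0816]
ee_rot: [-3.139, -0.0, -1.228]
force: [-0.0, 0.8, 5.7]
grip_width: 0.0499
t 6.95 pos [0.474  0.2173 0.0816] yaw -70.33 toolF [-0.79 -0.27 -5.68] T [ 0.137 -0.1    0.024] w 0.0498768556716911 worldF [-0.   0.8  5.7] q7 -1.797
```

```bash
python3 -m pendant '[{"rx":0,"ry":0,"rz":-0.04,"dx":0,"dy":0,"dz":-0.02,"claw":0.5},{"rx":0,"ry":0,"rz":-0.08,"dx":0,"dy":0,"dz":-0.02,"claw":0.5},{"rx":0,"ry":0,"rz":-0.12,"dx":0,"dy":0,"dz":-0.02,"claw":0.5},{"rx":0,"ry":0,"rz":-0.16,"dx":0,"dy":0,"dz":-0.02,"claw":0.5},{"rx":0,"ry":0,"rz":-0.2,"dx":0,"dy":0,"dz":-0.02,"claw":0.5},{"rx":0,"ry":0,"rz":-0.24,"dx":0,"dy":0,"dz":-0.02,"claw":0.5},{"rx":0,"ry":0,"rz":-0.28,"dx":0,"dy":0,"dz":-0.02,"claw":0.5}]' 25
python3 -c "from h import *;f()"
```

```text
time: 7.65
eef_pos: [0.4737, 0.217, 0.0816]
ee_rot: [-3.14, -0.001, -0.947]
force: [1.6, 0.3, 5.6]
grip_width: 0.0497
t 7.65 pos [0.4737 0.217  0.0816] yaw -54.26 toolF [ 0.67 -1.46 -5.57] T [0.134 0.018 0.099] w 0.04969298069086398 worldF [1.6 0.3 5.6] q7 -1.602
```

```bash
python3 -m pendant '[{"rx":0,"ry":0,"rz":-0.02,"dx":0.01,"dy":-0.03,"dz":-0.03,"claw":0.5},{"rx":0,"ry":0,"rz":-0.04,"dx":0.01,"dy":-0.03,"dz":-0.03,"claw":0.5},{"rx":0,"ry":0,"rz":-0.06,"dx":0.01,"dy":-0.03,"dz":-0.03,"claw":0.5},{"rx":0,"ry":0,"rz":-0.08,"dx":0.01,"dy":-0.03,"dz":-0.03,"claw":0.5}]' 25
python3 -c "from h import *;f()"
python3 -m pendant '[{"rx":0,"ry":0,"rz":-0.02,"dx":0,"dy":0,"dz":-0.02,"claw":0.5},{"rx":0,"ry":0,"rz":-0.04,"dx":0,"dy":0,"dz":-0.02,"claw":0.5},{"rx":0,"ry":0,"rz":-0.06,"dx":0,"dy":0,"dz":-0.02,"claw":0.5}]' 25
python3 -c "from h import *;f()"
```

```text
time: 8.05
eef_pos: [0.4736, 0.2171, 0.0816]
ee_rot: [-3.141, -0.001, -0.868]
force: [1.1, -0.5, 5.8]
grip_width: 0.0502
t 8.05 pos [0.4736 0.2171 0.0816] yaw -49.71 toolF [ 1.09 -0.53 -5.77] T [0.206 0.151 0.012] w 0.050153144054886446 worldF [ 1.1 -0.5  5.8] q7 -1.547
time: 8.35
eef_pos: [0.4735, 0.2171, 0.0816]
ee_rot: [-3.141, -0.0, -0.807]
force: [2.0, 0.0, 3.0]
grip_width: 0.05
t 8.35 pos [0.4735 0.2171 0.0816] yaw -46.27 toolF [ 1.35 -1.44 -3.  ] T [0.25  0.351 0.062] w 0.049957306510544766 worldF [2. 0. 3.] q7 -1.505
```

```bash
cat > g.py <<'E'
import sys
from h import *
f()
s=r.sense();M=R.from_euler('xyz',s['ee_rot']).as_matrix()
sys.exit(1 if abs((M.T@s['wrist_torque'])[2])>0.17 or np.abs(s['force']).max()>9 else 0)
E
python3 -m pendant '[{"rx":0,"ry":0,"rz":-0.015,"dx":0.02,"dy":-0.02,"dz":0,"claw":0.5},{"rx":0,"ry":0,"rz":-0.03,"dx":0.02,"dy":-0.02,"dz":0,"claw":0.5}]' >/dev/null; python3 g.py && 
python3 -m pendant '[{"rx":0,"ry":0,"rz":-0.015,"dx":0,"dy":0,"dz":0,"claw":0.5},{"rx":0,"ry":0,"rz":-0.03,"dx":0,"dy":0,"dz":0,"claw":0.5}]' >/dev/null && python3 g.py && 
python3 -m pendant '[{"rx":0,"ry":0,"rz":-0.015,"dx":0,"dy":0,"dz":0,"claw":0.5},{"rx":0,"ry":0,"rz":-0.03,"dx":0,"dy":0,"dz":0,"claw":0.5}]' >/dev/null && python3 g.py && 
python3 -m pendant '[{"rx":0,"ry":0,"rz":-0.015,"dx":0,"dy":0,"dz":0,"claw":0.5},{"rx":0,"ry":0,"rz":-0.03,"dx":0,"dy":0,"dz":0,"claw":0.5}]' >/dev/null && python3 g.py
```

```text
t 8.55 pos [0.4735 0.2171 0.0816] yaw -44.56 toolF [ 1.48 -1.31 -4.21] T [0.304 0.297 0.057] w 0.0498882288051941 worldF [ 2.  -0.1  4.2] q7 -1.484
t 8.75 pos [0.4734 0.2171 0.0816] yaw -42.84 toolF [ 0.96 -1.68 -3.19] T [0.276 0.347 0.034] w 0.05013708979076062 worldF [1.8 0.6 3.2] q7 -1.462
t 8.95 pos [0.4734 0.2171 0.0816] yaw -41.13 toolF [ 1.27 -0.37 -4.6 ] T [0.212 0.385 0.025] w 0.04996077409808118 worldF [ 1.2 -0.6  4.6] q7 -1.441
t 9.15 pos [0.4734 0.2172 0.0816] yaw -39.4 toolF [ 1.98 -0.11 -3.97] T [ 0.138  0.337 -0.022] w 0.04974913780452539 worldF [ 1.6 -1.2  4. ] q7 -1.42
```

```bash
python3 -m pendant '[{"rx":0,"ry":0,"rz":-0.015,"dx":0.02,"dy":-0.01,"dz":0,"claw":0.5},{"rx":0,"ry":0,"rz":-0.03,"dx":0.02,"dy":-0.01,"dz":0,"claw":0.5}]' >/dev/null; python3 g.py && 
python3 -m pendant '[{"rx":0,"ry":0,"rz":-0.015,"dx":0,"dy":0,"dz":0,"claw":0.5},{"rx":0,"ry":0,"rz":-0.03,"dx":0,"dy":0,"dz":0,"claw":0.5}]' >/dev/null && python3 g.py && 
python3 -m pendant '[{"rx":0,"ry":0,"rz":-0.015,"dx":0,"dy":0,"dz":0,"claw":0.5},{"rx":0,"ry":0,"rz":-0.03,"dx":0,"dy":0,"dz":0,"claw":0.5}]' >/dev/null && python3 g.py && 
python3 -m pendant '[{"rx":0,"ry":0,"rz":-0.015,"dx":0,"dy":0,"dz":0,"claw":0.5},{"rx":0,"ry":0,"rz":-0.03,"dx":0,"dy":0,"dz":0,"claw":0.5}]' >/dev/null && python3 g.py && 
python3 -m pendant '[{"rx":0,"ry":0,"rz":-0.015,"dx":0.02,"dy":-0.01,"dz":0,"claw":0.5},{"rx":0,"ry":0,"rz":-0.03,"dx":0.02,"dy":-0.01,"dz":0,"claw":0.5}]' >/dev/null && python3 g.py && 
python3 -m pendant '[{"rx":0,"ry":0,"rz":-0.015,"dx":0,"dy":0,"dz":0,"claw":0.5},{"rx":0,"ry":0,"rz":-0.03,"dx":0,"dy":0,"dz":0,"claw":0.5}]' >/dev/null && python3 g.py
```

```text
t 9.35 pos [0.4734 0.2172 0.0816] yaw -37.67 toolF [ 0.81 -0.76 -5.28] T [0.199 0.296 0.004] w 0.05026434318298357 worldF [1.1 0.1 5.3] q7 -1.399
t 9.55 pos [0.4734 0.2172 0.0816] yaw -35.95 toolF [ 1.49 -0.4  -4.31] T [0.106 0.21  0.016] w 0.05023944774340503 worldF [ 1.4 -0.5  4.3] q7 -1.378
t 9.75 pos [0.4734 0.2171 0.0816] yaw -34.24 toolF [ 0.96  0.04 -4.78] T [0.078 0.144 0.078] w 0.04995542445547982 worldF [ 0.8 -0.6  4.8] q7 -1.356
t 9.95 pos [0.4735 0.2171 0.0816] yaw -32.52 toolF [ 0.37 -0.06 -4.2 ] T [0.086 0.153 0.024] w 0.049971476651461705 worldF [ 0.3 -0.2  4.2] q7 -1.335
t 10.15 pos [0.4736 0.2171 0.0816] yaw -30.8 toolF [-0.02 -0.34 -4.48] T [0.003 0.076 0.101] w 0.0502284613819061 worldF [0.2 0.3 4.5] q7 -1.313
t 10.35 pos [0.4736 0.2171 0.0816] yaw -29.09 toolF [-0.17 -0.17 -4.71] T [-0.046 -0.008  0.095] w 0.04977936630698459 worldF [-0.1  0.2  4.7] q7 -1.292
```

```bash
python3 -m pendant '[{"rx":0,"ry":0,"rz":-0.015,"dx":0,"dy":0,"dz":0,"claw":0.5},{"rx":0,"ry":0,"rz":-0.03,"dx":0,"dy":0,"dz":0,"claw":0.5}]' >/dev/null; python3 g.py && 
python3 -m pendant '[{"rx":0,"ry":0,"rz":-0.015,"dx":0,"dy":0,"dz":0,"claw":0.5},{"rx":0,"ry":0,"rz":-0.03,"dx":0,"dy":0,"dz":0,"claw":0.5}]' >/dev/null && python3 g.py && 
python3 -m pendant '[{"rx":0,"ry":0,"rz":-0.015,"dx":0,"dy":0,"dz":0,"claw":0.5},{"rx":0,"ry":0,"rz":-0.03,"dx":0,"dy":0,"dz":0,"claw":0.5}]' >/dev/null && python3 g.py && 
python3 -m pendant '[{"rx":0,"ry":0,"rz":-0.015,"dx":0,"dy":0,"dz":0,"claw":0.5},{"rx":0,"ry":0,"rz":-0.03,"dx":0,"dy":0,"dz":0,"claw":0.5}]' >/dev/null && python3 g.py && 
python3 -m pendant '[{"rx":0,"ry":0,"rz":-0.015,"dx":0,"dy":0,"dz":0,"claw":0.5},{"rx":0,"ry":0,"rz":-0.03,"dx":0,"dy":0,"dz":0,"claw":0.5}]' >/dev/null && python3 g.py && 
python3 -m pendant '[{"rx":0,"ry":0,"rz":-0.015,"dx":0,"dy":0,"dz":0,"claw":0.5},{"rx":0,"ry":0,"rz":-0.03,"dx":0,"dy":0,"dz":0,"claw":0.5}]' >/dev/null && python3 g.py
```

```text
t 10.55 pos [0.4738 0.2171 0.0816] yaw -27.37 toolF [-0.02  0.55 -4.59] T [-0.058  0.013  0.02 ] w 0.050144892138595805 worldF [-0.3 -0.5  4.6] q7 -1.271
t 10.75 pos [0.4738 0.2171 0.0816] yaw -25.65 toolF [ 0.48  0.02 -3.83] T [-0.076  0.016 -0.012] w 0.049757694808878275 worldF [ 0.4 -0.2  3.8] q7 -1.249
t 10.95 pos [0.4739 0.2171 0.0816] yaw -23.93 toolF [-0.08  0.84 -3.85] T [0.008 0.013 0.024] w 0.050066281961268666 worldF [-0.4 -0.7  3.8] q7 -1.228
t 11.15 pos [0.474  0.2171 0.0816] yaw -22.22 toolF [ 0.76  0.22 -3.25] T [0.029 0.022 0.045] w 0.049917705648893695 worldF [ 0.6 -0.5  3.3] q7 -1.207
t 11.35 pos [0.474  0.2171 0.0816] yaw -20.5 toolF [ 0.77  0.18 -2.32] T [0.064 0.094 0.008] w 0.05038532209019024 worldF [ 0.7 -0.4  2.3] q7 -1.185
t 11.55 pos [0.474  0.2172 0.0816] yaw -18.78 toolF [-0.32  0.33 -2.31] T [0.054 0.083 0.038] w 0.05025990901845255 worldF [-0.4 -0.2  2.3] q7 -1.163
```

```bash
python3 -m pendant '[{"rx":0,"ry":0,"rz":-0.015,"dx":0,"dy":0,"dz":0,"claw":0.5},{"rx":0,"ry":0,"rz":-0.03,"dx":0,"dy":0,"dz":0,"claw":0.5}]' >/dev/null; python3 g.py && 
python3 -m pendant '[{"rx":0,"ry":0,"rz":-0.015,"dx":0,"dy":0,"dz":0,"claw":0.5},{"rx":0,"ry":0,"rz":-0.03,"dx":0,"dy":0,"dz":0,"claw":0.5}]' >/dev/null && python3 g.py && 
python3 -m pendant '[{"rx":0,"ry":0,"rz":-0.015,"dx":0,"dy":0,"dz":0,"claw":0.5},{"rx":0,"ry":0,"rz":-0.03,"dx":0,"dy":0,"dz":0,"claw":0.5}]' >/dev/null && python3 g.py && 
python3 -m pendant '[{"rx":0,"ry":0,"rz":-0.015,"dx":0,"dy":0,"dz":0,"claw":0.5},{"rx":0,"ry":0,"rz":-0.03,"dx":0,"dy":0,"dz":0,"claw":0.5}]' >/dev/null && python3 g.py && 
python3 -m pendant '[{"rx":0,"ry":0,"rz":-0.015,"dx":0,"dy":0,"dz":0,"claw":0.5},{"rx":0,"ry":0,"rz":-0.03,"dx":0,"dy":0,"dz":0,"claw":0.5}]' >/dev/null && python3 g.py && 
python3 -m pendant '[{"rx":0,"ry":0,"rz":-0.015,"dx":0,"dy":0,"dz":0,"claw":0.5},{"rx":0,"ry":0,"rz":-0.03,"dx":0,"dy":0,"dz":0,"claw":0.5}]' >/dev/null && python3 g.py
```

```text
t 11.75 pos [0.474  0.2171 0.0816] yaw -17.06 toolF [ 0.95  0.09 -2.56] T [ 0.041  0.097 -0.017] w 0.05020715055625008 worldF [ 0.9 -0.4  2.6] q7 -1.142
t 11.95 pos [0.4739 0.2171 0.0816] yaw -15.34 toolF [-0.14 -0.16 -2.92] T [0.022 0.225 0.015] w 0.04991322303585429 worldF [-0.1  0.2  2.9] q7 -1.12
t 12.15 pos [0.4739 0.2171 0.0816] yaw -13.62 toolF [ 1.05 -0.53 -3.13] T [0.057 0.123 0.014] w 0.05003925142446054 worldF [1.1 0.3 3.1] q7 -1.099
t 12.35 pos [0.4739 0.2171 0.0817] yaw -11.9 toolF [ 1.55  0.2  -2.4 ] T [0.07  0.178 0.052] w 0.05001014740097236 worldF [ 1.5 -0.5  2.4] q7 -1.077
t 12.55 pos [0.4738 0.2171 0.0816] yaw -10.18 toolF [ 0.6  -0.5  -2.22] T [0.02  0.158 0.061] w 0.050040213783458985 worldF [0.7 0.4 2.2] q7 -1.055
t 12.75 pos [0.4739 0.2171 0.0816] yaw -8.46 toolF [-0.22 -0.16 -2.75] T [0.009 0.144 0.027] w 0.049945645997719515 worldF [-0.2  0.2  2.8] q7 -1.033
```

Run:
```python
from h import *
p,d=r.snapshot("side"); cv2.imwrite(f"pics/side4.png",cv2.resize(p[120:220,200:300,::-1],None,fx=6,fy=6,interpolation=cv2.INTER_CUBIC))
```

```text
(no output)
```

View pics/side4.png

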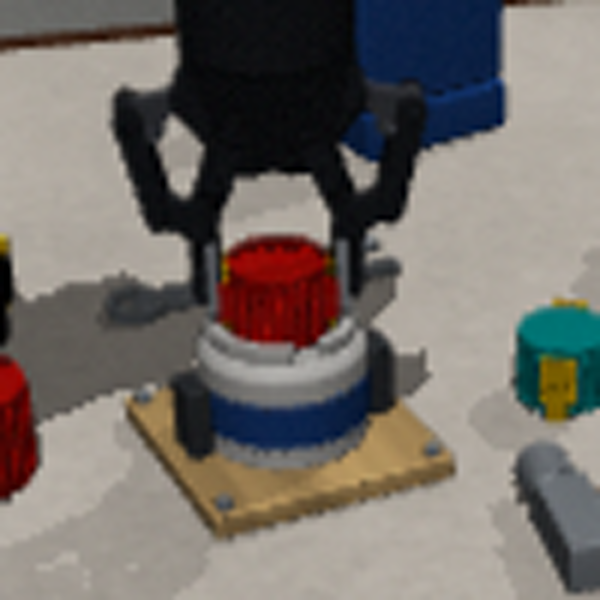

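The cap has turned with the gripper: the tabs sit under the pads at crop (222,270) and (335,265), and the empty notch shows in the collar at (300,350). I'll keep turning.

```bash
python3 -m pendant '[{"rx":0,"ry":0,"rz":-0.015,"dx":0,"dy":0,"dz":0,"claw":0.5},{"rx":0,"ry":0,"rz":-0.03,"dx":0,"dy":0,"dz":0,"claw":0.5}]' >/dev/null; python3 g.py && 
python3 -m pendant '[{"rx":0,"ry":0,"rz":-0.015,"dx":0,"dy":0,"dz":0,"claw":0.5},{"rx":0,"ry":0,"rz":-0.03,"dx":0,"dy":0,"dz":0,"claw":0.5}]' >/dev/null && python3 g.py && 
python3 -m pendant '[{"rx":0,"ry":0,"rz":-0.015,"dx":0,"dy":0,"dz":0,"claw":0.5},{"rx":0,"ry":0,"rz":-0.03,"dx":0,"dy":0,"dz":0,"claw":0.5}]' >/dev/null && python3 g.py && 
python3 -m pendant '[{"rx":0,"ry":0,"rz":-0.015,"dx":0,"dy":0,"dz":0,"claw":0.5},{"rx":0,"ry":0,"rz":-0.03,"dx":0,"dy":0,"dz":0,"claw":0.5}]' >/dev/null && python3 g.py && 
python3 -m pendant '[{"rx":0,"ry":0,"rz":-0.015,"dx":0,"dy":0,"dz":0,"claw":0.5},{"rx":0,"ry":0,"rz":-0.03,"dx":0,"dy":0,"dz":0,"claw":0.5}]' >/dev/null && python3 g.py && 
python3 -m pendant '[{"rx":0,"ry":0,"rz":-0.015,"dx":0,"dy":0,"dz":0,"claw":0.5},{"rx":0,"ry":0,"rz":-0.03,"dx":0,"dy":0,"dz":0,"claw":0.5}]' >/dev/null && python3 g.py && 
python3 -m pendant '[{"rx":0,"ry":0,"rz":-0.015,"dx":0,"dy":0,"dz":0,"claw":0.5},{"rx":0,"ry":0,"rz":-0.03,"dx":0,"dy":0,"dz":0,"claw":0.5}]' >/dev/null && python3 g.py
```

```text
t 13.0 pos [0.4738 0.2171 0.0817] yaw -6.75 toolF [ 0.2  -0.13 -2.67] T [0.    0.147 0.067] w 0.050072081032891895 worldF [0.2 0.1 2.7] q7 -1.012
t 13.2 pos [0.474  0.2171 0.0816] yaw -5.03 toolF [ 1.48  0.1  -2.46] T [0.01  0.329 0.075] w 0.04975999256269924 worldF [ 1.5 -0.2  2.5] q7 -0.99
t 13.4 pos [0.4744 0.2173 0.0817] yaw -3.32 toolF [ 2.57  0.43 -1.45] T [0.073 0.518 0.085] w 0.050176604124009185 worldF [ 2.5 -0.6  1.4] q7 -0.968
t 13.6 pos [0.4747 0.2173 0.0817] yaw -1.64 toolF [ 4.06 -0.57 -0.  ] T [0.09  0.816 0.206] w 0.049984520862351736 worldF [4.1 0.5 0. ] q7 -0.946
```

Torque and side force are climbing together now. I'll hold and yield sideways to check whether this is the stop.

```bash
python3 -m pendant '[{"rx":0,"ry":0,"rz":0,"dx":0.03,"dy":0,"dz":0,"claw":0.5},{"rx":0,"ry":0,"rz":0,"dx":0.05,"dy":0,"dz":0,"claw":0.5}]' >/dev/null; python3 g.py;python3 -m pendant '[{"rx":0,"ry":0,"rz":-0.01,"dx":0.03,"dy":0,"dz":0,"claw":0.5},{"rx":0,"ry":0,"rz":-0.01,"dx":0.03,"dy":0,"dz":0,"claw":0.5}]' >/dev/null; python3 g.py
```

```text
t 13.8 pos [0.4747 0.2173 0.0817] yaw -1.68 toolF [ 2.81 -0.12 -0.74] T [0.167 0.643 0.171] w 0.049760340992554185 worldF [2.8 0.  0.7] q7 -0.946
t 14.0 pos [0.4748 0.2172 0.0817] yaw -1.1 toolF [ 2.14 -1.38 -0.13] T [0.182 0.614 0.283] w 0.049809804763094004 worldF [2.2 1.3 0.1] q7 -0.938
```

The extra 0.6° added 0.1 N·m, so this is the stop, at about 76° of turn. I'll back off by about 1.7°, relieve the side force, and lift slightly.

```bash
python3 -m pendant '[{"rx":0,"ry":0,"rz":0.015,"dx":0,"dy":0,"dz":0,"claw":0.5},{"rx":0,"ry":0,"rz":0.03,"dx":0.0,"dy":0,"dz":0,"claw":0.5},{"rx":0,"ry":0,"rz":0.03,"dx":0.0,"dy":0,"dz":0,"claw":0.5}]' >/dev/null; python3 g.py
```

```text
t 14.3 pos [0.4746 0.2172 0.0817] yaw -2.79 toolF [ 2.81 -0.55 -0.73] T [0.214 0.628 0.055] w 0.04999037822785031 worldF [2.8 0.4 0.7] q7 -0.96
```

```bash
python3 -m pendant '[{"rx":0,"ry":0,"rz":0,"dx":0.04,"dy":-0.01,"dz":0,"claw":0.5},{"rx":0,"ry":0,"rz":0,"dx":0.08,"dy":-0.01,"dz":0,"claw":0.5},{"rx":0,"ry":0,"rz":0,"dx":0.08,"dy":-0.01,"dz":0,"claw":0.5}]' >/dev/null; python3 g.py && python3 -m pendant '[{"rx":0,"ry":0,"rz":0,"dx":0,"dy":0,"dz":-0.1,"claw":0.5},{"rx":0,"ry":0,"rz":0,"dx":0,"dy":0,"dz":-0.2,"claw":0.5},{"rx":0,"ry":0,"rz":0,"dx":0,"dy":0,"dz":-0.2,"claw":0.5}]' >/dev/null; python3 g.py
```

```text
t 14.6 pos [0.4747 0.2172 0.0817] yaw -2.77 toolF [-0.02 -0.66 -3.25] T [0.176 0.061 0.102] w 0.04967259991656406 worldF [0.  0.7 3.3] q7 -0.959
t 14.9 pos [0.4749 0.2169 0.0833] yaw -2.8 toolF [ 0.61 -1.13  1.45] T [0.224 0.144 0.075] w 0.05010876378188954 worldF [ 0.7  1.1 -1.5] q7 -0.957
```

```bash
python3 -m pendant '[{"rx":0,"ry":0,"rz":0,"dx":0.02,"dy":-0.02,"dz":-0.2,"claw":0.5},{"rx":0,"ry":0,"rz":0,"dx":0.02,"dy":-0.02,"dz":-0.4,"claw":0.5},{"rx":0,"ry":0,"rz":0,"dx":0.02,"dy":-0.02,"dz":-0.6,"claw":0.5}]' >/dev/null; python3 g.py && python3 -m pendant '[{"rx":0,"ry":0,"rz":0,"dx":0,"dy":0,"dz":-0.2,"claw":0.5},{"rx":0,"ry":0,"rz":0,"dx":0,"dy":0,"dz":-0.4,"claw":0.5},{"rx":0,"ry":0,"rz":0,"dx":0,"dy":0,"dz":-0.6,"claw":0.5}]' >/dev/null; python3 g.py
```

```text
t 15.2 pos [0.4752 0.2168 0.0897] yaw -2.8 toolF [-0.08 -0.2   1.48] T [ 0.051  0.052 -0.013] w 0.0499795371664061 worldF [-0.1  0.2 -1.5] q7 -0.951
t 15.5 pos [0.4756 0.2173 0.0959] yaw -2.8 toolF [1.09 0.06 1.27] T [ 0.032  0.021 -0.018] w 0.049957228424581904 worldF [ 1.1 -0.1 -1.3] q7 -0.945
```

Lifting freely. Up to about 70 mm higher, then check.

```bash
python3 -m pendant '[{"rx":0,"ry":0,"rz":0,"dx":0,"dy":0,"dz":-0.5,"claw":0.5},{"rx":0,"ry":0,"rz":0,"dx":0,"dy":0,"dz":-1,"claw":0.5},{"rx":0,"ry":0,"rz":0,"dx":0,"dy":0,"dz":-1.5,"claw":0.5},{"rx":0,"ry":0,"rz":0,"dx":0,"dy":0,"dz":-2.2,"claw":0.5},{"rx":0,"ry":0,"rz":0,"dx":0,"dy":0,"dz":-3,"claw":0.5},{"rx":0,"ry":0,"rz":0,"dx":0,"dy":0,"dz":-4,"claw":0.5},{"rx":0,"ry":0,"rz":0,"dx":0,"dy":0,"dz":-5,"claw":0.5},{"rx":0,"ry":0,"rz":0,"dx":0,"dy":0,"dz":-6.2,"claw":0.5},{"rx":0,"ry":0,"rz":0,"dx":0,"dy":0,"dz":-7,"claw":0.5},{"rx":0,"ry":0,"rz":0,"dx":0,"dy":0,"dz":-7,"claw":0.5},{"rx":0,"ry":0,"rz":0,"dx":0,"dy":0,"dz":-7,"claw":0.5}]' >/dev/null; python3 g.py
python3 - <<'E'
from h import *
p,d=r.snapshot("side"); cv2.imwrite(f"pics/side5.png",cv2.resize(p[80:220,180:320,::-1],None,fx=4,fy=4,interpolation=cv2.INTER_CUBIC)); np.save("pics/s5.npy",d);np.save("pics/s5rgb.npy",p)
print(delta([.548,-.173,.165]))
E
```

```text
t 16.6 pos [0.4757 0.2172 0.1658] yaw -2.81 toolF [0.74 0.58 0.56] T [-0.006 -0.037  0.031] w 0.0500572534139722 worldF [ 0.7 -0.6 -0.6] q7 -0.876
{'dx': np.float64(9.16), 'dy': np.float64(38.61), 'dz': np.float64(0.05)}
```

View pics/side5.png

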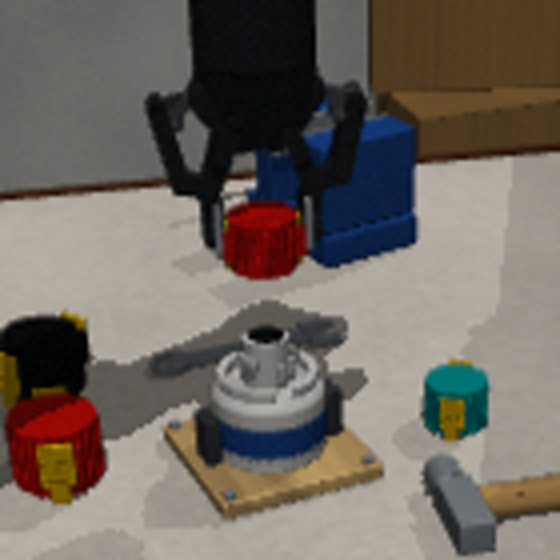

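The cap is off and hangs upright between the pads (crop 262,240), and the tub's neck is bare at (265,350). Now carrying it over to the post.

```bash
python3 -m pendant '[{"rx":0,"ry":0,"rz":0,"dx":0.2,"dy":1,"dz":0,"claw":0.5},{"rx":0,"ry":0,"rz":0,"dx":0.7,"dy":3,"dz":0,"claw":0.5},{"rx":0,"ry":0,"rz":0,"dx":1.4,"dy":6,"dz":0,"claw":0.5},{"rx":0,"ry":0,"rz":0,"dx":2.2,"dy":9.5,"dz":0,"claw":0.5},{"rx":0,"ry":0,"rz":0,"dx":3,"dy":13,"dz":0,"claw":0.5},{"rx":0,"ry":0,"rz":0,"dx":3.9,"dy":16.5,"dz":0,"claw":0.5},{"rx":0,"ry":0,"rz":0,"dx":4.7,"dy":20,"dz":0,"claw":0.5},{"rx":0,"ry":0,"rz":0,"dx":5.5,"dy":23.5,"dz":0,"claw":0.5},{"rx":0,"ry":0,"rz":0,"dx":6.4,"dy":27,"dz":0,"claw":0.5},{"rx":0,"ry":0,"rz":0,"dx":7.2,"dy":30.5,"dz":0,"claw":0.5},{"rx":0,"ry":0,"rz":0,"dx":8,"dy":34,"dz":0,"claw":0.5},{"rx":0,"ry":0,"rz":0,"dx":8.6,"dy":36.5,"dz":0,"claw":0.5},{"rx":0,"ry":0,"rz":0,"dx":9,"dy":38,"dz":0,"claw":0.5},{"rx":0,"ry":0,"rz":0,"dx":9.2,"dy":38.6,"dz":0,"claw":0.5},{"rx":0,"ry":0,"rz":0,"dx":9.2,"dy":38.6,"dz":0,"claw":0.5},{"rx":0,"ry":0,"rz":0,"dx":9.2,"dy":38.6,"dz":0,"claw":0.5},{"rx":0,"ry":0,"rz":0,"dx":9.2,"dy":38.6,"dz":0,"claw":0.5},{"rx":0,"ry":0,"rz":0,"dx":9.2,"dy":38.6,"dz":0,"claw":0.5}]' >/dev/null; python3 g.py
python3 -m pendant '[{"rx":0,"ry":0,"rz":0,"dx":0,"dy":0,"dz":1,"claw":0.5},{"rx":0,"ry":0,"rz":0,"dx":0,"dy":0,"dz":2,"claw":0.5},{"rx":0,"ry":0,"rz":0,"dx":0,"dy":0,"dz":3,"claw":0.5},{"rx":0,"ry":0,"rz":0,"dx":0,"dy":0,"dz":4,"claw":0.5},{"rx":0,"ry":0,"rz":0,"dx":0,"dy":0,"dz":5,"claw":0.5},{"rx":0,"ry":0,"rz":0,"dx":0,"dy":0,"dz":5.5,"claw":0.5},{"rx":0,"ry":0,"rz":0,"dx":0,"dy":0,"dz":5.5,"claw":0.5},{"rx":0,"ry":0,"rz":0,"dx":0,"dy":0,"dz":5.5,"claw":0.5},{"rx":0,"ry":0,"rz":0,"dx":0,"dy":0,"dz":5.5,"claw":0.5}]' >/dev/null; python3 g.py
python3 - <<'E'
from h import *
p,d=r.snapshot("side"); cv2.imwrite(f"pics/side6.png",cv2.resize(p[180:320,250:390,::-1],None,fx=4,fy=4,interpolation=cv2.INTER_CUBIC)); np.save("pics/s6.npy",d);np.save("pics/s6rgb.npy",p)
E
```

```text
t 18.45 pos [ 0.5488 -0.1712  0.1658] yaw -2.67 toolF [-0.07 -0.85  0.71] T [-0.016  0.029  0.035] w 0.04971609285843765 worldF [-0.   0.9 -0.7] q7 -0.137
t 19.35 pos [ 0.5491 -0.1727  0.1111] yaw -2.81 toolF [-0.73  0.79 -0.03] T [-0.014  0.059 -0.005] w 0.050019776181425536 worldF [-0.8 -0.8  0. ] q7 -0.181
```

View pics/side6.png

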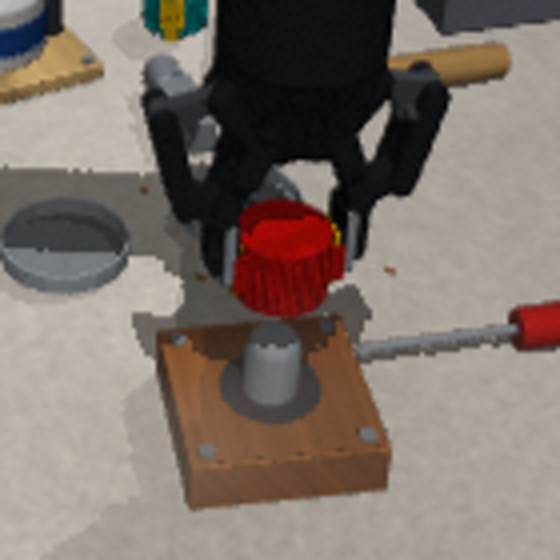

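The cap hangs above the post: its body is at crop (288,260) and the post at (272,365). I'll fit both cylinders from this one picture to check their alignment.

Run:
```python
from h import *
from scipy.optimize import least_squares
p=np.load("pics/s6rgb.npy");d=np.load("pics/s6.npy");W=cloud("side",d)
h=cv2.cvtColor(p,cv2.COLOR_RGB2HSV)
red=((h[...,0]<6)|(h[...,0]>174))&(h[...,1]>150)
m=np.zeros_like(red);m[220:262,300:340]=red[220:262,300:340];q=W[m]
print("cap z",np.nanpercentile(q[:,2],[2,50,98]))
def fit(q,R0,x0):
    s=least_squares(lambda c:np.hypot(q[:,0]-c[0],q[:,1]-c[1])-R0,x0,loss='soft_l1',f_scale=.002);return s.x,np.sqrt(np.mean(s.fun**2)),len(q)
t=q[q[:,2]>np.nanpercentile(q[:,2],98)-.006];print("top",t.mean(0),(t.min(0)+t.max(0))/2)
sk=q[(q[:,2]<np.nanpercentile(q[:,2],98)-.009)];print("skirt",fit(sk,.0225,[.549,-.172]))
m=np.zeros_like(red);m[262:285,308:328]=True;w=W.copy();w[~m]=np.nan;q=w[(w[...,2]>.036)&(w[...,2]<.056)];print("post",fit(q,.0145,[.548,-.173]))
# decoy check same method: none
print(r.sense()['eef_pos'])
```

```text
cap z [0.09878288 0.12837167 0.13497304]
top [ 0.5470584  -0.17451845  0.13329594] [ 0.54584575 -0.17247404  0.13728526]
skirt (array([ 0.54835164, -0.17168706]), np.float64(0.007653729057908757), 288)
post (array([ 0.54764191, -0.17195079]), np.float64(0.0008062652564690868), 100)
[ 0.54909498 -0.17271484  0.11118628]
```

```bash
python3 -m pendant '[{"rx":0,"ry":0,"rz":0,"dx":-0.08,"dy":0,"dz":0.6,"claw":0.5},{"rx":0,"ry":0,"rz":0,"dx":-0.08,"dy":0,"dz":1.2,"claw":0.5},{"rx":0,"ry":0,"rz":0,"dx":-0.08,"dy":0,"dz":1.8,"claw":0.5},{"rx":0,"ry":0,"rz":0,"dx":-0.08,"dy":0,"dz":2.4,"claw":0.5},{"rx":0,"ry":0,"rz":0,"dx":-0.08,"dy":0,"dz":2.9,"claw":0.5},{"rx":0,"ry":0,"rz":0,"dx":-0.08,"dy":0,"dz":2.9,"claw":0.5}]' >/dev/null; python3 g.py &&
python3 -m pendant '[{"rx":0,"ry":0,"rz":0,"dx":0,"dy":0,"dz":0.2,"claw":0.5},{"rx":0,"ry":0,"rz":0,"dx":0,"dy":0,"dz":0.4,"claw":0.5},{"rx":0,"ry":0,"rz":0,"dx":0,"dy":0,"dz":0.6,"claw":0.5}]' >/dev/null; python3 g.py &&
python3 -m pendant '[{"rx":0,"ry":0,"rz":0,"dx":0,"dy":0,"dz":0.2,"claw":0.5},{"rx":0,"ry":0,"rz":0,"dx":0,"dy":0,"dz":0.4,"claw":0.5},{"rx":0,"ry":0,"rz":0,"dx":0,"dy":0,"dz":0.6,"claw":0.5}]' >/dev/null; python3 g.py
python3 - <<'E'
from h import *
p,d=r.snapshot("side"); cv2.imwrite(f"pics/side7.png",cv2.resize(p[180:320,250:390,::-1],None,fx=4,fy=4,interpolation=cv2.INTER_CUBIC))
E
```

```text
t 20.0 pos [ 0.5473 -0.1725  0.0806] yaw -2.8 toolF [0.38 0.54 0.34] T [-0.025  0.021 -0.012] w 0.0504347051606596 worldF [ 0.4 -0.6 -0.3] q7 -0.205
t 20.3 pos [ 0.5481 -0.1727  0.0757] yaw -2.81 toolF [-0.54 -0.22 -0.16] T [ 0.107  0.027 -0.007] w 0.04978036167251759 worldF [-0.5  0.2  0.2] q7 -0.21
t 20.6 pos [ 0.5479 -0.1727  0.0695] yaw -2.8 toolF [-0.36  0.19  0.63] T [-0.024  0.003  0.005] w 0.05010727333594487 worldF [-0.4 -0.2 -0.6] q7 -0.215
```

View pics/side7.png

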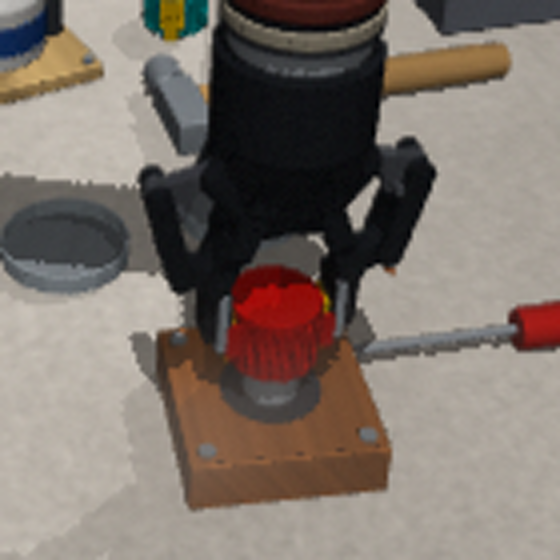

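The cap's rim is now around the post top, at crop (272,375), with no contact force. I'll keep lowering gently.

```bash
python3 -m pendant '[{"rx":0,"ry":0,"rz":0,"dx":0,"dy":0,"dz":0.2,"claw":0.5},{"rx":0,"ry":0,"rz":0,"dx":0,"dy":0,"dz":0.4,"claw":0.5},{"rx":0,"ry":0,"rz":0,"dx":0,"dy":0,"dz":0.6,"claw":0.5},{"rx":0,"ry":0,"rz":0,"dx":0,"dy":0,"dz":0.8,"claw":0.5}]' >/dev/null; python3 g.py &&
python3 -m pendant '[{"rx":0,"ry":0,"rz":0,"dx":0,"dy":0,"dz":0.2,"claw":0.5},{"rx":0,"ry":0,"rz":0,"dx":0,"dy":0,"dz":0.4,"claw":0.5},{"rx":0,"ry":0,"rz":0,"dx":0,"dy":0,"dz":0.6,"claw":0.5},{"rx":0,"ry":0,"rz":0,"dx":0,"dy":0,"dz":0.8,"claw":0.5}]' >/dev/null; python3 g.py &&
python3 -m pendant '[{"rx":0,"ry":0,"rz":0,"dx":0,"dy":0,"dz":0.1,"claw":0.5},{"rx":0,"ry":0,"rz":0,"dx":0,"dy":0,"dz":0.2,"claw":0.5},{"rx":0,"ry":0,"rz":0,"dx":0,"dy":0,"dz":0.3,"claw":0.5}]' >/dev/null; python3 g.py
```

```text
t 21.05 pos [ 0.5479 -0.1726  0.0614] yaw -2.8 toolF [0.22 0.37 0.42] T [-0.011  0.004  0.043] w 0.04988634393109098 worldF [ 0.2 -0.4 -0.4] q7 -0.222
t 21.45 pos [ 0.5479 -0.1726  0.0535] yaw -2.81 toolF [ 0.08 -0.47 -0.57] T [-0.027  0.025 -0.01 ] w 0.05016348753190878 worldF [0.1 0.5 0.6] q7 -0.228
t 21.75 pos [ 0.5479 -0.1726  0.0506] yaw -2.81 toolF [0.39 0.7  0.14] T [-0.014 -0.057 -0.028] w 0.050375714473478876 worldF [ 0.4 -0.7 -0.1] q7 -0.231
```

```bash
sed 's/max()>9/max()>2.5/' g.py > g2.py
python3 -m pendant '[{"rx":0,"ry":0,"rz":0,"dx":0,"dy":0,"dz":0.05,"claw":0.5},{"rx":0,"ry":0,"rz":0,"dx":0,"dy":0,"dz":0.1,"claw":0.5}]' >/dev/null; python3 g2.py &&
python3 -m pendant '[{"rx":0,"ry":0,"rz":0,"dx":0,"dy":0,"dz":0.05,"claw":0.5},{"rx":0,"ry":0,"rz":0,"dx":0,"dy":0,"dz":0.1,"claw":0.5}]' >/dev/null; python3 g2.py &&
python3 -m pendant '[{"rx":0,"ry":0,"rz":0,"dx":0,"dy":0,"dz":0.05,"claw":0.5},{"rx":0,"ry":0,"rz":0,"dx":0,"dy":0,"dz":0.1,"claw":0.5}]' >/dev/null; python3 g2.py &&
python3 -m pendant '[{"rx":0,"ry":0,"rz":0,"dx":0,"dy":0,"dz":0.05,"claw":0.5},{"rx":0,"ry":0,"rz":0,"dx":0,"dy":0,"dz":0.1,"claw":0.5}]' >/dev/null; python3 g2.py &&
python3 -m pendant '[{"rx":0,"ry":0,"rz":0,"dx":0,"dy":0,"dz":0.05,"claw":0.5},{"rx":0,"ry":0,"rz":0,"dx":0,"dy":0,"dz":0.1,"claw":0.5}]' >/dev/null; python3 g2.py
```

```text
t 21.95 pos [ 0.5479 -0.1726  0.0496] yaw -2.8 toolF [-0.25 -0.04  0.59] T [-0.024  0.002  0.019] w 0.04956267079850098 worldF [-0.2  0.1 -0.6] q7 -0.232
t 22.15 pos [ 0.5479 -0.1726  0.0486] yaw -2.8 toolF [0.36 0.33 0.15] T [-0.037 -0.018  0.003] w 0.049872145218463254 worldF [ 0.3 -0.3 -0.1] q7 -0.232
t 22.35 pos [ 0.5479 -0.1726  0.0477] yaw -2.81 toolF [-0.48 -0.63 -4.14] T [ 0.024 -0.266  0.004] w 0.0495443969290406 worldF [-0.4  0.7  4.1] q7 -0.233
t 22.35 pos [ 0.5479 -0.1726  0.0477] yaw -2.81 toolF [-0.48 -0.63 -4.14] T [ 0.024 -0.266  0.004] w 0.0495443969290406 worldF [-0.4  0.7  4.1] q7 -0.233
t 22.35 pos [ 0.5479 -0.1726  0.0477] yaw -2.81 toolF [-0.48 -0.63 -4.14] T [ 0.024 -0.266  0.004] w 0.0495443969290406 worldF [-0.4  0.7  4.1] q7 -0.233
```

Contact at TCP z 0.0477, where fully home was expected. I'll open gradually, following the pads' backward swing with a matching downward motion so the cap isn't dragged up.

```bash
python3 -m pendant '[{"rx":0,"ry":0,"rz":0,"dx":0,"dy":0,"dz":0,"claw":0.6},{"rx":0,"ry":0,"rz":0,"dx":0,"dy":0,"dz":0.04,"claw":0.62},{"rx":0,"ry":0,"rz":0,"dx":0,"dy":0,"dz":0.08,"claw":0.64}]' 20 >/dev/null; python3 g2.py
python3 -m pendant '[{"rx":0,"ry":0,"rz":0,"dx":0,"dy":0,"dz":0.03,"claw":0.66},{"rx":0,"ry":0,"rz":0,"dx":0,"dy":0,"dz":0.06,"claw":0.68},{"rx":0,"ry":0,"rz":0,"dx":0,"dy":0,"dz":0.1,"claw":0.7}]' 20 >/dev/null; python3 g2.py
python3 -m pendant '[{"rx":0,"ry":0,"rz":0,"dx":0,"dy":0,"dz":0.02,"claw":0.72},{"rx":0,"ry":0,"rz":0,"dx":0,"dy":0,"dz":0.04,"claw":0.74},{"rx":0,"ry":0,"rz":0,"dx":0,"dy":0,"dz":0.05,"claw":0.78},{"rx":0,"ry":0,"rz":0,"dx":0,"dy":0,"dz":0.05,"claw":1},{"rx":0,"ry":0,"rz":0,"dx":0,"dy":0,"dz":0.05,"claw":1},{"rx":0,"ry":0,"rz":0,"dx":0,"dy":0,"dz":0.05,"claw":1}]' 20 >/dev/null; python3 g2.py
python3 - <<'E'
from h import *
p,d=r.snapshot("side"); cv2.imwrite(f"pics/side8.png",cv2.resize(p[180:320,250:390,::-1],None,fx=4,fy=4,interpolation=cv2.INTER_CUBIC))
E
```

```text
t 22.65 pos [ 0.5479 -0.1726  0.0468] yaw -2.81 toolF [0.37 0.31 0.86] T [-0.043 -0.006  0.056] w 0.05476089847105611 worldF [ 0.4 -0.3 -0.9] q7 -0.234
t 22.95 pos [ 0.5479 -0.1727  0.0458] yaw -2.81 toolF [ 0.11 -0.34  1.07] T [0.025 0.02  0.049] w 0.05971643000196789 worldF [ 0.1  0.3 -1.1] q7 -0.235
t 23.55 pos [ 0.5479 -0.1726  0.0454] yaw -2.81 toolF [0.64 0.48 0.02] T [ 0.032 -0.009  0.005] w 0.08541785449294402 worldF [ 0.6 -0.5 -0. ] q7 -0.235
```

View pics/side8.png

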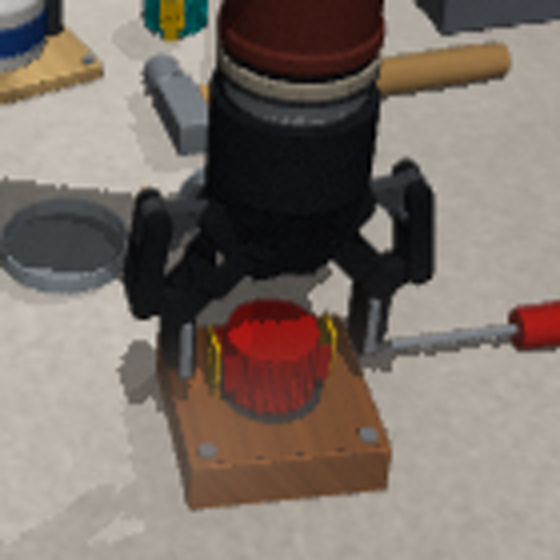

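The cap sits upright on the post at crop (275,360), with both tabs sprung back and the fingers clear of it. Retreating straight up.

```bash
python3 -m pendant '[{"rx":0,"ry":0,"rz":0,"dx":0,"dy":0,"dz":-0.5,"claw":1},{"rx":0,"ry":0,"rz":0,"dx":0,"dy":0,"dz":-1.5,"claw":1},{"rx":0,"ry":0,"rz":0,"dx":0,"dy":0,"dz":-3,"claw":1},{"rx":0,"ry":0,"rz":0,"dx":0,"dy":0,"dz":-5,"claw":1},{"rx":0,"ry":0,"rz":0,"dx":0,"dy":0,"dz":-8,"claw":1},{"rx":0,"ry":0,"rz":0,"dx":0,"dy":0,"dz":-11,"claw":1},{"rx":0,"ry":0,"rz":0,"dx":0,"dy":0,"dz":-14,"claw":1},{"rx":0,"ry":0,"rz":0,"dx":0,"dy":0,"dz":-15,"claw":1},{"rx":0,"ry":0,"rz":0,"dx":0,"dy":0,"dz":-15,"claw":1},{"rx":0,"ry":0,"rz":0,"dx":0,"dy":0,"dz":-15,"claw":1},{"rx":0,"ry":0,"rz":0,"dx":0,"dy":0,"dz":-15,"claw":1}]' >/dev/null; python3 g2.py
python3 - <<'E'
from h import *
p,d=r.snapshot("side"); cv2.imwrite(f"pics/side9.png",p[:,:,::-1]);W=cloud("side",d)
h=cv2.cvtColor(p,cv2.COLOR_RGB2HSV)
m=((h[...,0]<6)|(h[...,0]>174))&(h[...,1]>150);m[:245]=0;m[295:]=0;m[:,295:]&=True;m[:,:295]=0;m[:,345:]=0
q=W[m];z=np.nanpercentile(q[:,2],[2,50,97]);t=q[q[:,2]>z[2]-.005];print(z,"top c",(t.min(0)+t.max(0))/2,t.mean(0),np.polyfit(t[:,0],t[:,2],1)[0])
A=np.c_[t[:,:2],np.ones(len(t))];print("plane",np.linalg.lstsq(A,t[:,2],rcond=None)[0])
cv2.imwrite("pics/side9z.png",cv2.resize(p[220:320,265:390,::-1],None,fx=5,fy=5,interpolation=cv2.INTER_CUBIC))
E
```

```text
t 24.7 pos [ 0.5468 -0.1726  0.1937] yaw -2.81 toolF [-0.17  0.11 -0.12] T [ 0.003 -0.059  0.081] w 0.08549497580519694 worldF [-0.2 -0.1  0.1] q7 -0.116
[0.03978333 0.06887828 0.07163179] top c [ 0.54610576 -0.17228793  0.06998124] [ 0.54608649 -0.17350821  0.07009733] 0.004889104027031582
plane [0.00417832 0.0154322  0.07049322]
```

View pics/side9z.png

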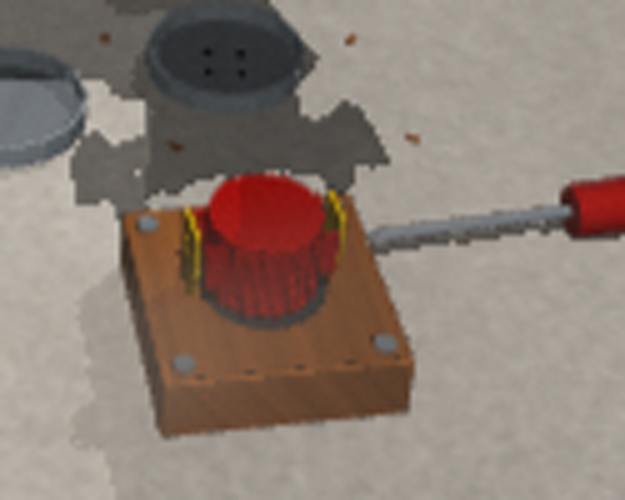

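View pics/side9.png

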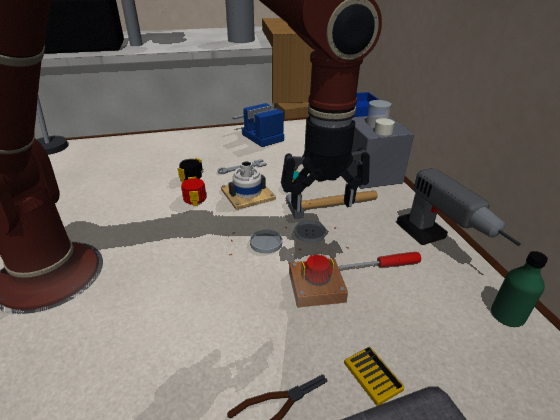

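The cap is seated: its top is at 0.070 by the side camera, which reads about 2 mm high, against 0.068 expected. It is level and within about 2 mm of the post axis. The arm is clear and the bystanders are where they were. Handing in.

```bash
python3 -c "from bench import r; print(r.close_job())"
```

```text
the job is handed in; nothing more can be done
None
```

The red cap is off the tub and sitting top up on the drilling block's post. I handed the job in at about 25 s; no verdict was reported.

- **Unscrewing:** I squeezed both tabs fully in (grip about 50 mm) and turned the cap about 76° anticlockwise. Near the end the torque rose from under 0.1 to 0.28 N·m, which I took as the stop. I backed off 1.7°, relieved the side force and lifted with about 1.5 N.
- **Placing:** I lowered the cap until it touched the post with about 4 N, then opened the fingers slowly and moved straight up, clear of everything.
- **Last checks:**
  - **Level:** the cap's top is tilted by no more than about 0.016 rad.
  - **Centring:** it is within about 2 mm of the post's axis.
  - **Height:** its top read 70 mm against 68 mm expected. The side camera reads about 2 mm high on the bench too, so I counted this as fully home.
  - **Bystanders:** in the last side picture nothing else appears to have moved. I did not measure their positions.
- **Disagreement:** the two cameras differed by up to 2–3 mm on positions. A skirt fit before lowering was noisy (8 mm), so I also relied on the contact height and the pictures.

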